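# Scrape the draining plate and stand the floats heavy end down

### The job

With the scraper block, scrape all the sharp porcelain chips off the grey plate into the trough along its open edge, never touching a chip with the fingers, and put the scraper back standing on its rubber pad. Only when the chips are in the trough, stand every float upright on the plate with its weighted end down; the two ends look alike, so find the heavy end by lifting.

Things in the scene. Friction and masses are not known exactly. Their poses are not given: they have to be found in the camera images.
- plate (a point): Fixed station: flat grey plate 170 (x) by 230 mm (y), top 30 mm above the bench, position and yaw vary. Steel rims, 8 mm thick and 10 mm above the plate, run along its two x sides and its -y side; the +y side is open to the trough. Point: centre of the plate's top; axes of the station, z up.
- trough (a point): Centre of the inside floor (5 mm above the bench) of the catch trough that runs along the plate's open +y edge, 170 mm long (x) and 56 mm wide (y, from 115 to 171 mm from the plate's centre); its outer wall is 26 mm high. Same axes as the plate.
- pad_top (a point): Fixed flat black rubber pad on the bench, 150 (x) by 90 mm (y), 3 mm thick: the scraper's place. The point is the centre of its top; x along its length.
- scraper_mid (a point): Scraper block, 160 g, standing on the pad: black foot 100 mm long (x), 30 thick (y), 26 high, and on it a wooden fin for gripping, 75 mm long (x), 22 thick (y), 26 to 76 mm above the underside. Point: its middle, 37.5 mm above the underside; z up. It scrapes with the long side of its foot.
- chip0_mid (a point): Sharp chip of broken white porcelain, 20 by 17 by 13 mm high, 11 g, loose on the plate; the point is its centre. May be absent.
- chip1_mid (a point): Sharp chip of broken white porcelain, 22 by 15 by 12 mm high, 11 g, loose on the plate; the point is its centre. May be absent.
- chip2_mid (a point): Sharp chip of broken white porcelain, 18 by 18 by 12 mm high, 11 g, loose on the plate; the point is its centre. May be absent.
- chip3_mid (a point): Sharp chip of broken white porcelain, 24 by 14 by 13 mm high, 11 g, loose on the plate; the point is its centre. May be absent.
- chip4_mid (a point): Sharp chip of broken white porcelain, 19 by 16 by 14 mm high, 11 g, loose on the plate; the point is its centre. May be absent.
- float0_mid (a point): Float: white tube 24 mm across with a square grey cap 30 x 30 x 14 mm and a shallow 3 mm dome on each end; 110 mm long, 170-240 g. Lead in one cap (unseen, differs between floats): centre of mass 28 mm from the middle towards it. On the domes it stands only heavy end down. Point: its middle, 15 mm up as it lies; x lengthwise, either end may be heavy. Pinched at about 5 N it can swing. May be absent.
- float1_mid (a point): Float: white tube 24 mm across with a square grey cap 30 x 30 x 14 mm and a shallow 3 mm dome on each end; 110 mm long, 170-240 g. Lead in one cap (unseen, differs between floats): centre of mass 28 mm from the middle towards it. On the domes it stands only heavy end down. Point: its middle, 15 mm up as it lies; x lengthwise, either end may be heavy. Pinched at about 5 N it can swing. May be absent.
- float2_mid (a point): Float: white tube 24 mm across with a square grey cap 30 x 30 x 14 mm and a shallow 3 mm dome on each end; 110 mm long, 170-240 g. Lead in one cap (unseen, differs between floats): centre of mass 28 mm from the middle towards it. On the domes it stands only heavy end down. Point: its middle, 15 mm up as it lies; x lengthwise, either end may be heavy. Pinched at about 5 N it can swing. May be absent.
- float3_mid (a point): Float: white tube 24 mm across with a square grey cap 30 x 30 x 14 mm and a shallow 3 mm dome on each end; 110 mm long, 170-240 g. Lead in one cap (unseen, differs between floats): centre of mass 28 mm from the middle towards it. On the domes it stands only heavy end down. Point: its middle, 15 mm up as it lies; x lengthwise, either end may be heavy. Pinched at about 5 N it can swing. May be absent.
There are look-alikes about, which are no part of the job. Leave any orange or red look-alike of the part that bears float1_mid alone.

How it is judged:
By the outcome, as a careful person would: the job done as asked, in the order asked, and still so for the second after the job is handed in, with the robot touching nothing.
Of float0, float1, float2, float3 only 3 to 4 are there at a start; the rules pass over those that are not, and their reading is None.
Of chip0, chip1, chip2, chip3, chip4 only 3 to 5 are there at a start; the rules pass over those that are not, and their reading is None.
At some moment in a run one of float0, float1, float2, float3 may be knocked a few centimetres aside while the robot is not near it.
Once in a run the grip may slacken for a moment while it holds something.
It also fails if it takes over 210 s, if anything falls off the work surface, if the arm or the gripper's body presses on something with over 40 N, if the wrist force passes 120 N, or if a joint passes its speed limit or range.

### The arm

A 6-joint arm with a two-finger parallel gripper is mounted at the origin on the work surface. World frame = base frame: x ahead of the robot, y to its left, z up, the work surface at z = 0. Lengths are in m, angles in rad, forces in N, time in s.
With the tool pointing down it reaches from about 0.35 to 0.975 m from the base axis. Payload 4.9 kg.
Tool frame: the origin (TCP) lies on the front face of the gripper's body, between the roots of the fingers; the fingertips stand ctrl.finger_overhang ahead of it and the grasp point (between the pads) lies 54 mm ahead of it (ctrl.finger_overhang is the distance from the TCP to the fingertips, in m); z points along the fingers, y is the line along which they close (so a half turn about z gives the same grasp; the last joint's range is limited). The gripper opens to 85 mm and grips with 20 to 120 N. Pads are 22 mm wide; open, the fingers measure 114 mm over their backs; the gripper's body (76 mm by 85 mm) begins 54 mm behind the grasp point. The pads swing forward as they close: fully open they stand 13 mm farther back than shut.
Start: joints at [-1.408, 0.053, 1.613, -0, 1.476, -0.119], TCP at [0.174, -0.6, 0.304] pointing down, gripper open.
Joint ranges: [-3.01, 3.01], [-1.01, 2.22], [0.06, 2.58], [-1.02, 4.17], [0.09, 2.62], [-3.14, 3.14]. Speed limits (rad/s): [2.57, 2.57, 3.14, 3.14, 3.14, 3.14].

### API

Orientations are given as a rotation vector (axis times angle).
In Python, from station import ctrl, vision gives the robot as it stands. The module is installed in compiled form; this text tells all that it offers.
- The arm moves only by the tool drive_tool, never from a script. Its argument "rows" is a list of rows, each a list of 2 entries, a list of its own where there are three numbers: the shift along the tool's x, y, z in m, then the turn about the tool's z in rad. A call has 1 to 10 rows; each row shifts and turns the commanded pose from where the row before left it, along the tool's axes as they then stand; what a row does not reach is not made up. A row lasts 1/10 s, in which the tool goes at most 50 mm and 8.59 degrees, less where a joint would pass 70% of its speed; a pose out of reach is approached as far as the arm can. A call with a gripper value outside its range is refused whole. "jaw" is the closure, from 0 (fully open) to 1 (shut), set as the call begins (left out, the last holds). The fingers move at their own pace and stop on an object; "grip_force" is the grip in N (left out, the last holds). Time passes only in rows, so rows that do not move let the fingers close. It gives the time, the measured TCP pose, the force, the opening and the grip force at its end, in the units of the state.
- ctrl.get_obs(): the state, without advancing time (a new reading comes with each control period).
- vision.get_image(name): name is "scene" or "top" or "wrist"; returns a dict with "image" (400x640x3 uint8, blue, green, red), "vertical_fov" (degrees; the focal length in pixels is half the picture's height over the tangent of half this angle, whatever the lens; pixels are square), "cx", "cy" (the principal point, pixels), "R" (3x3) and "t" (3): a world point X has camera coordinates R X + t. Camera axes: x right, y down, z forward; pixel columns grow to the right and rows downward; lengths in m; the calibration is good to about 2 mm. A picture is of the moment at which its call begins. There is no depth.
- ctrl.finish_job(): hands the job in; it is judged then, once.
The state is a dict: "t": time; "q": joint angles; "dq": joint speeds; "effort": joint torques, N m; "tool_pos": TCP position; "tool_rot": TCP orientation; "contact_force": force on the tool from outside, world axes, zero at the start; "wrist_torque": the same for the moment, N m; "opening": finger opening in m; "grip_force": force on a finger pad.
Only numpy, scipy, OpenCV 4.12 (cv2) and the standard library are available. Lean on these libraries where they do the work, as an engineer would, in place of code of your own. Each camera call takes 0.05 s, during which the arm holds its last target. There are 200 camera calls.

## Working session

There is one attempt and no reset: what is moved stays moved. The work goes in short steps, Python scripts to look and compute and a tool call to move; the robot and the scene stay as the last step left them, time stands still between calls to the robot, and variables do not carry over. Pictures are saved under pics/ and viewed, at most 14 in all, crops included, and the job is handed in when it is done.

Besides the shell and the picture viewer there is one more tool, called after "Request:" in YAML: its name, and indented under it one key for each argument. drive_tool: Moves the arm, as the interface text tells. Its arguments: {"type":"object","properties":{"rows":{"type":"array","items":{"type":"array"}},"jaw":{"type":"number"},"grip_force":{"type":"number"}},"required":["rows"]}

```bash
mkdir -p pics
cat > h.py <<'E'
import numpy as np, cv2
from station import ctrl, vision
from scipy.spatial.transform import Rotation as Rot
def shot(name,fn=None):
    d=vision.get_image(name)
    if fn: cv2.imwrite('pics/'+fn,d['image'])
    d['f']=200/np.tan(np.radians(d['vertical_fov'])/2); return d
def px2w(d,u,v,z):
    R=np.array(d['R']);t=np.array(d['t'])
    ray=R.T@np.array([(u-d['cx'])/d['f'],(v-d['cy'])/d['f'],1]);c=-R.T@t
    return c+ray*(z-c[2])/ray[2]
def w2px(d,X):
    p=np.array(d['R'])@np.array(X)+np.array(d['t']);return d['f']*p[:2]/p[2]+[d['cx'],d['cy']]
E
python3 - <<'E'
from h import *
o=ctrl.get_obs();print(o,ctrl.finger_overhang)
for n in('scene','top'):
    d=shot(n,n+'0.png');print(n,d['f'],d['cx'],d['cy'],-np.array(d['R']).T@d['t'])
print(Rot.from_rotvec(o['tool_rot']).as_matrix().round(3))
E
```

```text
{'t': 0.0, 'q': array([-1.40802611e+00,  5.33343976e-02,  1.61428504e+00,  4.37858671e-05,
        1.47596983e+00, -1.19018088e-01]), 'dq': array([6.58343625e-04, 4.77214238e-04, 9.18615540e-04, 8.76758196e-04,
       2.31686574e-04, 8.05083658e-05]), 'effort': array([ 9.46011933e-04, -3.93679047e+01, -3.70179069e+01,  6.44507978e-06,
        7.11264423e-03, -5.36170489e-06]), 'tool_pos': array([ 0.17371844, -0.59988755,  0.30268213]), 'tool_rot': array([-3.10848569e+00, -4.40882072e-01,  1.57201141e-07]), 'contact_force': array([ 0.73469238, -0.55077949,  0.78747434]), 'wrist_torque': array([0.03315745, 0.0186884 , 0.01852738]), 'grip_force': 0.0, 'opening': 0.08558920362578563} 0.0726
scene 485.8819893373116 327.35656459417913 202.2967175680161 [ 1.35929437 -0.1362289   0.95955867]
top 405.10646874217366 317.87988017526726 197.27749750455408 [ 0.33519656 -0.02240415  1.29929146]
[[ 0.961  0.278 -0.   ]
 [ 0.278 -0.961  0.002]
 [ 0.    -0.002 -1.   ]]
```

View pics/top0.png

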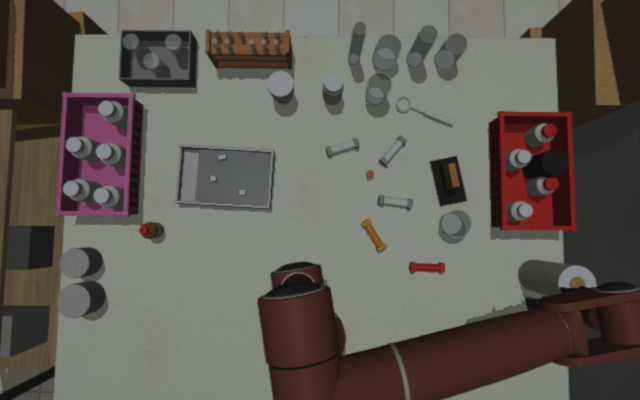

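View pics/scene0.png

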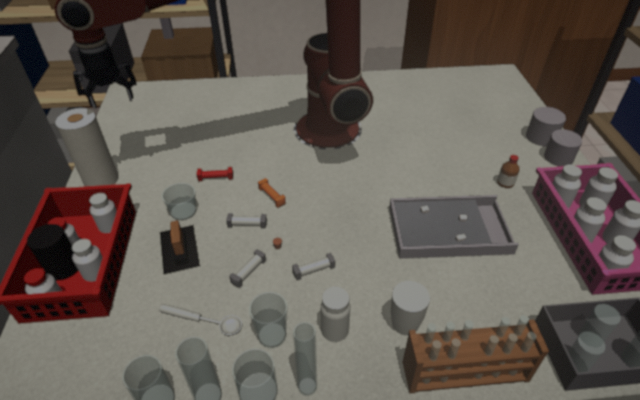

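Top view: plate with 3 chips at (222,157), (213,178), (242,192), with the trough at its left end. There are three white floats at (342,148), (393,151) and (395,202), and the scraper stands on its pad at (450,178). The orange (373,235) and red (427,268) look-alikes are to be left alone. I'll confirm this in one enlarged crop.

Run:
```python
from h import *
d=shot('top');im=d['image'];
c1=cv2.resize(im[135:220,165:285],None,fx=6,fy=6,interpolation=cv2.INTER_CUBIC)[:,:720]
c2=cv2.resize(im[130:220,320:475],None,fx=5,fy=5,interpolation=cv2.INTER_CUBIC)
cv2.imwrite('pics/c1.png',cv2.convertScaleAbs(c1,alpha=1.5));cv2.imwrite('pics/c2.png',cv2.convertScaleAbs(c2,alpha=1.5))
print(d['R'])
g=cv2.cvtColor(im,cv2.COLOR_BGR2HSV)
```

```text
[[ 0.00887996 -0.99995521 -0.00327378]
 [-0.9966118  -0.00858246 -0.08180017]
 [ 0.08176841  0.00398907 -0.99664337]]
```

View pics/c1.png

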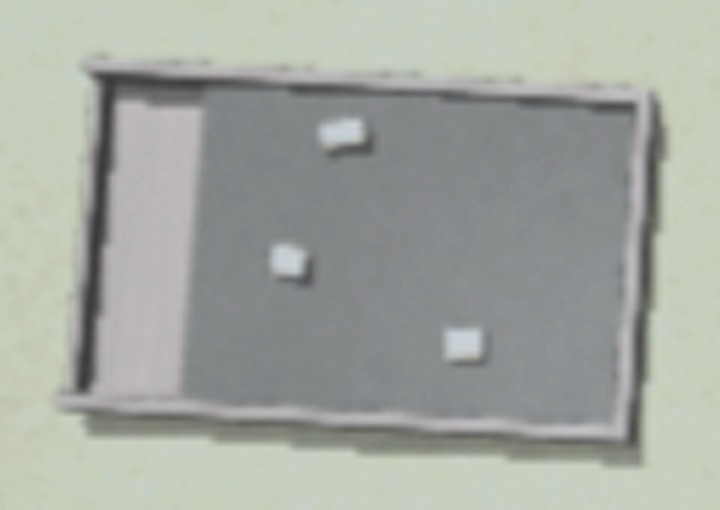

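View pics/c2.png

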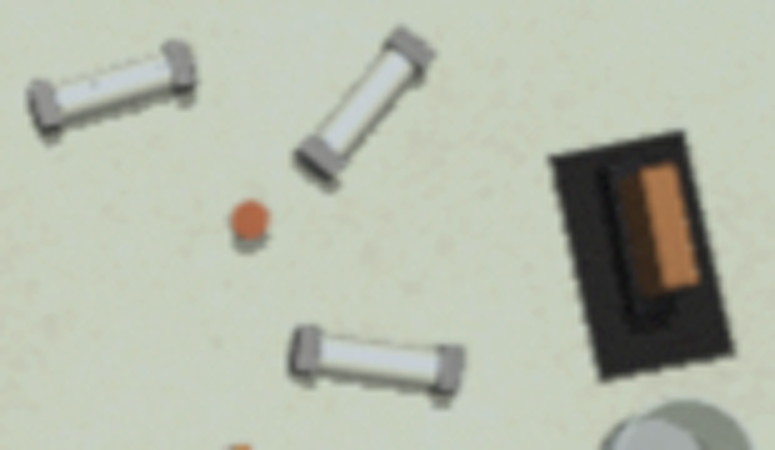

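Confirmed: c1 shows three chips on the plate. c2 shows three white floats with grey caps, and the scraper with its wooden fin on the black pad (the disc and the orange and red pieces are look-alikes or clutter). Next I'll compute positions.

Run:
```python
from h import *
d=shot('top')
def C(cu,cv,o,s): return ((cu+.5)/s-.5+o[0],(cv+.5)/s-.5+o[1])
c1=lambda p,z:px2w(d,*C(*p,(165,135),6),z)
c2=lambda p,z:px2w(d,*C(*p,(320,130),5),z)
def show(n,ps,f,z):
    P=[f(p,z) for p in ps];print(n,[q[:2].round(4).tolist() for q in P],'mean',np.mean(P,0)[:2].round(4));return P
show('rimR outer top',[(651,93),(632,438)],c1,.04)
show('edge',[(205,90),(183,398)],c1,.03)
show('wall outer top far corners',[(90,65),(62,403)],c1,.04)
show('chips',[(343,132),(289,262),(463,343)],c1,.042)
f=show('fin',[(640,170),(677,163),(700,283),(660,293)],c2,.079)
p=show('pad',[(550,155),(684,131),(733,353),(601,380)],c2,.003)
for n,ps in(('A',[(45,107),(180,70)]),('B',[(410,52),(320,158)]),('C',[(307,353),(452,370)])):
    P=show('float'+n,ps,c2,.025);v=P[1]-P[0];print(np.linalg.norm(v),np.degrees(np.arctan2(v[1],v[0])))
```

```text
rimR outer top [[0.5865, 0.1251], [0.405, 0.1317]] mean [0.4957 0.1284]
edge [[0.5881, 0.3626], [0.4245, 0.3687]] mean [0.5063 0.3656]
wall outer top far corners [[0.599, 0.4205], [0.4207, 0.4285]] mean [0.5098 0.4245]
chips [[0.5641, 0.2858], [0.4952, 0.3121], [0.4536, 0.2203]] mean [0.5043 0.2727]
fin [[0.5414, -0.4109], [0.5459, -0.4335], [0.4726, -0.446], [0.4663, -0.4217]] mean [ 0.5066 -0.428 ]
pad [[0.5636, -0.3772], [0.58, -0.464], [0.4362, -0.4926], [0.4182, -0.4078]] mean [ 0.4995 -0.4354]
floatA [[0.588, -0.0501], [0.6126, -0.1361]] mean [ 0.6003 -0.0931]
0.0894118008614673 -74.0188093029559
floatB [[0.6254, -0.2828], [0.5566, -0.2251]] mean [ 0.591 -0.254]
0.08984187537702111 140.03620001350046
floatC [[0.4322, -0.2164], [0.4223, -0.3076]] mean [ 0.4272 -0.262 ]
0.09179352683187615 -96.22364166763069
```

```bash
cat >> h.py <<'E'
def go(x,y,z,yawdeg=None,P=None,pr=True):
    "shift in current tool axes, then turn, to reach TCP pose with tool-x at yawdeg (mod 180)"
    o=ctrl.get_obs();R=Rot.from_rotvec(o['tool_rot']).as_matrix();p=np.array(o['tool_pos'])
    s=R.T@(np.array([x,y,z])-p);th=np.degrees(np.arctan2(R[1,0],R[0,0]))
    tn=0
    if yawdeg is not None:
        dy=(yawdeg-th+90)%180-90;tn=-np.radians(dy)
    print('pos',p.round(4),'yaw %.1f'%th,'q6 %.2f'%o['q'][5],'t %.1f'%o['t'],'| shift',s.round(4),'turn %.3f'%tn)
PC=np.array([.5015,.251]);PY=np.radians(-2.35)
def plate(x,y): return PC+np.array([x*np.cos(PY)-y*np.sin(PY),x*np.sin(PY)+y*np.cos(PY)])
E
python3 -c "
from h import *
go(.5066,-.428,.3,9)"
```

```text
pos [ 0.1737 -0.6001  0.3031] yaw 16.1 q6 -0.12 t 0.2 | shift [ 0.3676 -0.0727  0.0032] turn 0.125
```

Request:
drive_tool:
  rows:
    - [[0.042,-0.008,0],0]
    - [[0.042,-0.008,0],0]
    - [[0.042,-0.008,0],0]
    - [[0.042,-0.008,0],0]
    - [[0.042,-0.008,0],0]
    - [[0.042,-0.008,0],0]
    - [[0.042,-0.008,0],0]
    - [[0.042,-0.008,0],0]
    - [[0.032,-0.009,0.003],0]
    - [[0,0,0],0.125]
  jaw: 0

```text
t: 1.2
tool_pos: [0.51, -0.4251, 0.2999]
tool_rot: [-3.13, -0.249, -0.0]
contact_force: [-0.0, 0.1, -0.3]
opening: 0.0854
grip_force: 0.0
```

Request:
drive_tool:
  rows:
    - [[0,0,0.03],0]
    - [[0,0,0.03],0]
    - [[0,0,0.03],0]
    - [[0,0,0],0]
    - [[0,0,0],0]

```text
t: 1.7
tool_pos: [0.5068, -0.4277, 0.2106]
tool_rot: [-3.131, -0.246, 0.001]
contact_force: [-0.2, 0.7, 0.1]
opening: 0.0854
grip_force: 0.0
```

```bash
python3 -c "
from h import *
d=shot('wrist','w1.png')
for z in (.079,):
  for p in [(.5414,-.4109),(.5459,-.4335),(.4726,-.446),(.4663,-.4217)]: print(w2px(d,[*p,z]).round())
go(.5066,-.428,.107,9)"
```

```text
[302. 157.]
[343. 155.]
[342. 274.]
[302. 277.]
pos [ 0.5074 -0.4283  0.2124] yaw 9.0 q6 0.60 t 1.8 | shift [-0.0008 -0.0006  0.1054] turn -0.000
```

View pics/w1.png

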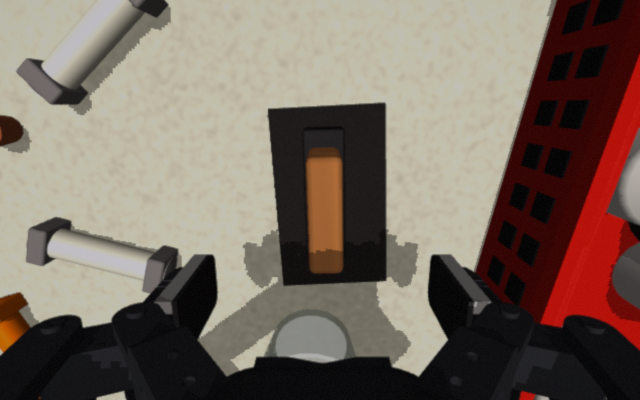

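The wrist view puts the fin at (307–342, 157–272), within 1 mm of the prediction. Descending to grip it.

Request:
drive_tool:
  rows:
    - [[0,0,0.035],0]
    - [[0,0,0.035],0]
    - [[0,0,0.02],0]
    - [[0,0,0.01],0]
    - [[-0.001,0,0.005],0]
    - [[0,0,0],0]

```text
t: 2.35
tool_pos: [0.5065, -0.4287, 0.1073]
tool_rot: [3.13, 0.246, 0.002]
contact_force: [-0.6, 0.2, -0.0]
opening: 0.0857
grip_force: 0.0
```

Request:
drive_tool:
  rows:
    - [[0,0,0],0]
    - [[0,0,0],0]
    - [[0,0,0],0]
    - [[0,0,0],0]
    - [[0,0,0],0]
    - [[0,0,0],0]
    - [[0,0,0],0]
    - [[0,0,0],0]
    - [[0,0,0],0]
    - [[0,0,0],0]
  jaw: 1
  grip_force: 60

```text
t: 3.35
tool_pos: [0.5062, -0.4282, 0.1064]
tool_rot: [3.131, 0.246, 0.001]
contact_force: [-0.5, 0.2, 3.5]
opening: 0.0213
grip_force: 62.3
```

```bash
python3 -c "
from h import *
go(*plate(-.030,-.075),.3,-2.35)"
```

```text
pos [ 0.5062 -0.4282  0.1064] yaw 9.0 q6 0.60 t 3.4 | shift [ 0.0573 -0.6039 -0.1939] turn 0.198
```

Request:
drive_tool:
  rows:
    - [[0,0,-0.01],0]
    - [[0,0,-0.02],0]
    - [[0,0,-0.03],0]
    - [[0,0,-0.03],0]
    - [[0,0,-0.01],0]
    - [[0.004,-0.02,0],0]
    - [[0.004,-0.04,0],0]
    - [[0.004,-0.044,0],0]
    - [[0.004,-0.044,0],0]
    - [[0.004,-0.044,0],0]

```text
t: 4.35
tool_pos: [0.4947, -0.2332, 0.2042]
tool_rot: [-3.13, -0.245, 0.003]
contact_force: [0.3, 0.6, -1.4]
opening: 0.0213
grip_force: 61.5
```

Request:
drive_tool:
  rows:
    - [[0.004,-0.044,0],0]
    - [[0.004,-0.044,0],0]
    - [[0.004,-0.044,0],0]
    - [[0.004,-0.044,0],0]
    - [[0.004,-0.044,0],0]
    - [[0.004,-0.044,0],0]
    - [[0.004,-0.044,0],0]
    - [[0.005,-0.044,0],0]
    - [[0.004,-0.04,0],0.1]
    - [[0,0,0],0.098]

```text
t: 5.35
tool_pos: [0.4696, 0.1615, 0.2046]
tool_rot: [-3.14, 0.062, 0.004]
contact_force: [-0.2, -0.1, -1.9]
opening: 0.0212
grip_force: 61.6
```

```bash
python3 -c "
from h import *
go(*plate(-.030,-.075),.15,-2.35)
d=shot('wrist','w2.png')"
```

```text
pos [0.4696 0.1615 0.2046] yaw -2.3 q6 1.79 t 5.3 | shift [-0.0016 -0.0157  0.0546] turn 0.001
```

View pics/w2.png

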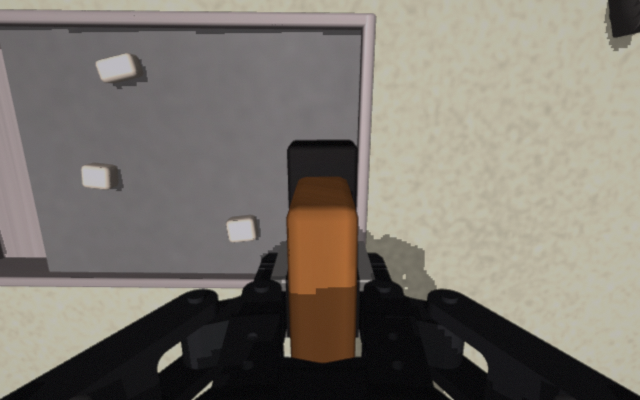

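The scraper is held square. The chips are at (117,67), (97,177) and (241,230), and the plate rim corner is at (374,14). Checking the plate pose against the wrist view.

```bash
python3 -c "
from h import *
d=shot('wrist')
print(w2px(d,[*plate(.093,-.123),.04]),'seen 374,14')
print(w2px(d,[*plate(-.085,.115),.03]),w2px(d,[*plate(.085,.115),.03]),'edge seen line (5,45)-(48,270)')
print(w2px(d,[*plate(-.085,-.0),.04]),'rim inner -x top, seen v~277')
for p in [(117,67),(97,177),(241,230)]:
  w=px2w(d,*p,.042)[:2]-PC;c,s=np.cos(PY),np.sin(PY);print((w@[c,s]).round(4),(w@[-s,c]).round(4))
# scraper foot far end: top edge z= TCP-.054-.050+.026
z=.2046-.1044+.026+.0
for v in (142,150):print(px2w(d,322,v,z))
"
```

```text
[372.34828709   7.25210194] seen 374,14
[ 47.82780898 272.03470563] [-8.79074715 26.27528875] edge seen line (5,45)-(48,270)
[195.20171272 277.98943211] rim inner -x top, seen v~277
0.0597 0.0332
-0.0093 0.0574
-0.0471 -0.0363
[0.52050062 0.15735083 0.1262    ]
[0.51719177 0.1574947  0.1262    ]
```

Request:
drive_tool:
  rows:
    - [[-0.001,-0.008,0.02],0]
    - [[0,-0.008,0.02],0]
    - [[0,0,0.015],0]
    - [[0,0,0.008],0]
    - [[0,0,0.004],0]
    - [[0,0,0.002],0]
    - [[0,0,0],0]

```text
t: 6.15
tool_pos: [0.4711, 0.1735, 0.1373]
tool_rot: [-3.141, 0.065, -0.001]
contact_force: [0.3, 0.4, -0.5]
opening: 0.0214
grip_force: 61.8
```

```bash
python3 -c "
from h import *
go(*plate(-.030,.115),.134,-2.35)
print(ctrl.get_obs()['contact_force'])"
```

```text
pos [0.4711 0.1735 0.1373] yaw -2.4 q6 1.82 t 6.2 | shift [-0.0029 -0.1937  0.0034] turn -0.000
[ 0.27946134  0.35219433 -0.50034649]
```

Request:
drive_tool:
  rows:
    - [[0,0,0.002],0]
    - [[0,0,0.001],0]
    - [[0,-0.008,0],0]
    - [[0,-0.015,0],0]
    - [[0,-0.015,0],0]
    - [[0,-0.015,0],0]
    - [[0,-0.015,0],0]
    - [[0,-0.015,0],0]
    - [[0,-0.015,0],0]
    - [[0,-0.015,0],0]

```text
t: 7.15
tool_pos: [0.4754, 0.288, 0.1338]
tool_rot: [3.141, -0.064, -0.0]
contact_force: [-1.1, -0.1, -1.5]
opening: 0.0212
grip_force: 61.6
```

Request:
drive_tool:
  rows:
    - [[-0.001,-0.015,0],0]
    - [[-0.001,-0.015,0],0]
    - [[0,-0.014,0],0]
    - [[0,-0.012,0],0]
    - [[0,-0.012,0],0]
    - [[0,-0.012,0],0]
    - [[0,0,0],0]
    - [[0,0,0],0]

```text
t: 7.95
tool_pos: [0.4767, 0.3667, 0.1338]
tool_rot: [3.14, -0.064, -0.0]
contact_force: [0.3, -0.3, -1.4]
opening: 0.0212
grip_force: 61.7
```

```bash
python3 -c "
from h import *
go(*plate(-.030,.115),.134,-2.35)
shot('wrist','w3.png')"
```

```text
pos [0.4767 0.3667 0.1338] yaw -2.3 q6 2.14 t 8.0 | shift [-0.0005 -0.0004 -0.0002] turn 0.000
```

View pics/w3.png

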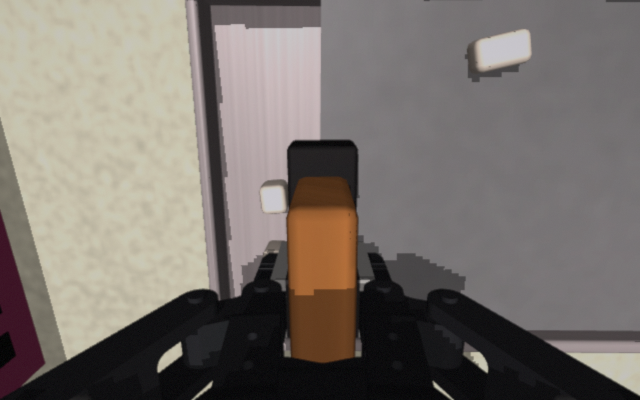

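Request:
drive_tool:
  rows:
    - [[0,0,-0.01],0]
    - [[0,0,-0.025],0]
    - [[0.02,0.03,-0.005],0]
    - [[0.02,0.04,0],0]
    - [[0.02,0.04,0],0]
    - [[0,0.02,0],0]
    - [[0,0,0.02],0]
    - [[0,0,0.014],0]
    - [[0,0,0.004],0]
    - [[0,0,0.001],0]

```text
t: 9.0
tool_pos: [0.5306, 0.2344, 0.1341]
tool_rot: [3.14, -0.064, -0.003]
contact_force: [0.1, 0.5, -1.0]
opening: 0.0214
grip_force: 61.7
```

```bash
python3 -c "
from h import *
go(*plate(.030,.117),.134,-2.35)"
```

```text
pos [0.5306 0.2344 0.1341] yaw -2.3 q6 1.90 t 9.0 | shift [ 0.0002 -0.1324 -0.    ] turn 0.000
```

Request:
drive_tool:
  rows:
    - [[0,-0.008,0],0]
    - [[0,-0.014,0],0]
    - [[0,-0.014,0],0]
    - [[0,-0.014,0],0]
    - [[0,-0.014,0],0]
    - [[0,-0.014,0],0]
    - [[0,-0.014,0],0]
    - [[0,-0.014,0],0]
    - [[0,-0.014,0],0]
    - [[0,-0.012,0],0]

```text
t: 10.0
tool_pos: [0.5367, 0.3674, 0.1348]
tool_rot: [-3.141, 0.064, 0.0]
contact_force: [-0.3, 0.1, -1.9]
opening: 0.0214
grip_force: 61.7
```

Request:
drive_tool:
  rows:
    - [[0,0,0],0]
    - [[0,0,0],0]
    - [[0,0,-0.01],0]
    - [[0,0,-0.03],0]
    - [[0,0,-0.03],0]
    - [[0,0.03,0],0]
    - [[0,0.04,0],0]
    - [[0,0.04,0],0]
    - [[0,0.04,0],0]
    - [[0,0.04,0],0]

```text
t: 11.0
tool_pos: [0.5287, 0.1743, 0.2059]
tool_rot: [3.141, -0.065, 0.002]
contact_force: [0.5, -0.5, -2.2]
opening: 0.021
grip_force: 61.7
```

```bash
python3 -c "
from h import *
d=shot('top');a=d['image'][130:225,165:290]
d=shot('wrist');b=cv2.resize(d['image'],None,fx=.5,fy=.5)
a=cv2.resize(a,(440,334),interpolation=cv2.INTER_CUBIC);a=cv2.convertScaleAbs(a,alpha=1.5)
c=np.zeros((334,770,3),np.uint8);c[:,:440]=a;c[:200,450:770]=b;cv2.imwrite('pics/m4.png',c)
go(.5062,-.4282,.19,9.0)"
```

```text
pos [0.5288 0.1721 0.2056] yaw -2.7 q6 1.80 t 11.1 | shift [0.0054 0.6007 0.0165] turn -0.204
```

View pics/m4.png

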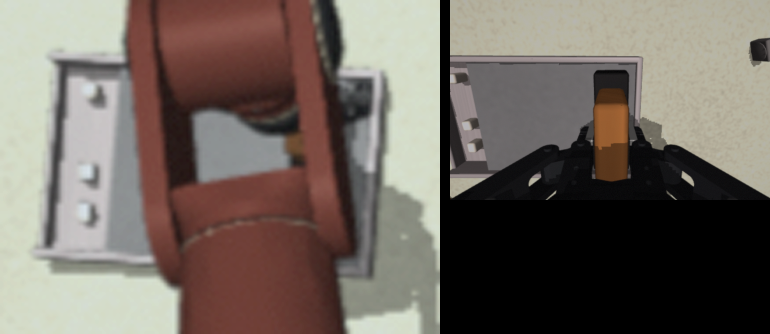

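All three chips are in the trough at (92,92), (87,173) and (86,213), and the plate is clear. Returning the scraper.

Request:
drive_tool:
  rows:
    - [[0,0.02,0],0]
    - [[0,0.045,0],0]
    - [[0,0.045,0],0]
    - [[0,0.045,0],0]
    - [[0,0.045,0],0]
    - [[0,0.045,0],0]
    - [[0,0.045,0],0]
    - [[0,0.045,0],0]
    - [[0,0.045,0],0]
    - [[0,0.045,0],0]

```text
t: 12.1
tool_pos: [0.5112, -0.2501, 0.2059]
tool_rot: [3.14, -0.065, 0.002]
contact_force: [1.8, 0.8, -1.8]
opening: 0.0213
grip_force: 61.7
```

Request:
drive_tool:
  rows:
    - [[0,0.045,0],0]
    - [[0,0.045,0],0]
    - [[0,0.045,0],0]
    - [[0,0.03,0],0]
    - [[0.002,0.015,0],0]
    - [[0,0,0.01],-0.1]
    - [[0,0,0.01],-0.1]
    - [[0,0,0],-0.01]
    - [[0,0,0],0]
    - [[0,0,0],0]

```text
t: 13.1
tool_pos: [0.5065, -0.4279, 0.1858]
tool_rot: [3.13, 0.264, 0.001]
contact_force: [-0.4, -0.4, -1.5]
opening: 0.0213
grip_force: 61.6
```

```bash
python3 -c "
from h import *
go(.503,-.431,.109,10)"
```

```text
pos [ 0.5065 -0.4279  0.1858] yaw 9.6 q6 0.59 t 13.1 | shift [-0.004   0.0024  0.0768] turn -0.006
```

Request:
drive_tool:
  rows:
    - [[-0.002,0.001,0.025],0]
    - [[-0.002,0.001,0.025],0]
    - [[0,0,0.017],0]
    - [[0,0,0.008],0]
    - [[0,0,0.002],0]
    - [[0,0,0.001],0]
    - [[0,0,0.001],0]
    - [[0,0,0],0]
    - [[0,0,0],0]

```text
t: 14.0
tool_pos: [0.5027, -0.4312, 0.1068]
tool_rot: [3.129, 0.265, 0.001]
contact_force: [1.1, -0.5, -0.9]
opening: 0.0212
grip_force: 61.7
```

Request:
drive_tool:
  rows:
    - [[0,0,0.0007],0]
    - [[0,0,0],0]
    - [[0,0,0],0]

```text
t: 14.3
tool_pos: [0.5028, -0.4312, 0.1064]
tool_rot: [3.13, 0.265, 0.001]
contact_force: [-1.6, 2.1, 6.3]
opening: 0.0212
grip_force: 62.6
```

Request:
drive_tool:
  rows:
    - [[0,0,0],0]
    - [[0,0,0],0]
    - [[0,0,0],0]
    - [[0,0,0],0]
    - [[0,0,0],0]
    - [[0,0,0],0]
    - [[0,0,-0.03],0]
    - [[0,0,-0.04],0]
    - [[0,0,-0.04],0]
    - [[0,0,-0.04],0]
  jaw: 0
  grip_force: 20

```text
t: 15.3
tool_pos: [0.5022, -0.4307, 0.2566]
tool_rot: [-3.13, -0.265, 0.0]
contact_force: [0.6, 0.4, -0.1]
opening: 0.0852
grip_force: 0.0
```

```bash
cat >> h.py <<'E'
def floats(d,z=.027):
    "white tubes lying on the bench: centre (tube top at z), axis angle"
    im=d['image'];h=cv2.cvtColor(im,cv2.COLOR_BGR2HSV)
    m=((h[...,1]<22)&(h[...,2]>150)).astype(np.uint8)
    n,l,s,c=cv2.connectedComponentsWithStats(m)
    for i in range(1,n):
        ys,xs=np.where(l==i)
        if s[i,4]<30: continue
        P=np.array([px2w(d,u,v,z)[:2] for u,v in zip(xs,ys)])
        mu=P.mean(0);w,V=np.linalg.eigh(np.cov(P.T));L=4*0.866*np.sqrt(w)
        if .045<L[1]<.1 and .008<L[0]<.032: print('px',c[i].round(0),'xy',mu.round(4),'LxW',L.round(4),'axis %.1f'%np.degrees(np.arctan2(V[1,1],V[0,1])))
E
python3 -c "
from h import *
floats(shot('wrist','w5.png'));print();floats(shot('top','t5.png'))
go(.4272,-.262,.2,-96)"
```

```text
px [118.  34.] xy [ 0.5916 -0.255 ] LxW [0.0109 0.0737] axis 140.0
px [596. 151.] xy [ 0.5675 -0.6545] LxW [0.0295 0.0625] axis 153.3
px [123. 229.] xy [ 0.4303 -0.2626] LxW [0.0125 0.0751] axis 82.9
px [307. 323.] xy [ 0.362 -0.44 ] LxW [0.0282 0.0487] axis 95.8

px [264.  96.] xy [0.7646 0.1604] LxW [0.0289 0.0577] axis -137.0
px [332. 188.] xy [ 0.4688 -0.0624] LxW [0.0184 0.0456] axis 92.3
px [205. 239.] xy [0.305  0.3356] LxW [0.0185 0.0546] axis -151.0
px [368. 256.] xy [ 0.2563 -0.174 ] LxW [0.0285 0.0641] axis 147.1
px [338. 272.] xy [ 0.2085 -0.0829] LxW [0.0305 0.049 ] axis -160.5
pos [ 0.5046 -0.4331  0.2641] yaw 9.7 q6 0.58 t 15.4 | shift [-0.048  -0.1824  0.0616] turn -1.297
```

View pics/w5.png

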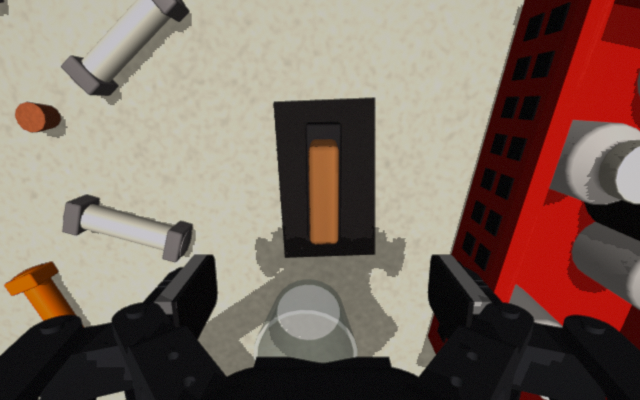

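Scraper is standing on its pad. The wrist view gives float C at (.430,-.263) with axis 83°. I'll approach it 15 mm toward its +y end.

Request:
drive_tool:
  rows:
    - [[-0.016,-0.045,0],0]
    - [[-0.016,-0.045,0],0]
    - [[-0.016,-0.045,0],0]
    - [[0,-0.045,0],0]
    - [[0,0,0.01],-0.145]
    - [[0,0,0.01],-0.145]
    - [[0,0,0.01],-0.145]
    - [[0,0,0.01],-0.145]
    - [[0,0,0.01],-0.145]
    - [[0,0,0],-0.145]

```text
t: 16.4
tool_pos: [0.4239, -0.2607, 0.2027]
tool_rot: [-2.719, -1.566, 0.002]
contact_force: [-0.5, -0.4, 0.0]
opening: 0.0853
grip_force: 0.0
```

Request:
drive_tool:
  rows:
    - [[0,0,0],-0.145]
    - [[0,0,0],-0.145]
    - [[0,0,0],-0.12]
    - [[0,0,0],0]
    - [[0,0,0],0]

```text
t: 16.9
tool_pos: [0.4247, -0.2614, 0.2048]
tool_rot: [-2.355, -2.079, 0.0]
contact_force: [0.5, 0.5, 0.1]
opening: 0.0852
grip_force: 0.0
```

```bash
python3 -c "
from h import *
floats(shot('wrist','w6.png'))
go(.4321,-.2477,.076,83)"
```

```text
px [551. 156.] xy [ 0.5877 -0.2509] LxW [0.0085 0.0697] axis 140.6
pos [ 0.4247 -0.2614  0.2049] yaw 82.9 q6 -0.58 t 16.9 | shift [0.0145 0.0057 0.1289] turn -0.002
```

Request:
drive_tool:
  rows:
    - [[0.0145,0.006,0.03],0]
    - [[0,0,0.04],0]
    - [[0,0,0.03],0]
    - [[0,0,0.02],0]
    - [[0,0,0.007],0]
    - [[0,0,0.002],0]
    - [[0,0,0],0]

```text
t: 17.65
tool_pos: [0.4331, -0.2483, 0.0771]
tool_rot: [2.352, 2.08, 0.0]
contact_force: [-0.2, -0.4, -0.7]
opening: 0.0852
grip_force: 0.0
```

Request:
drive_tool:
  rows:
    - [[0,0,0],0]
    - [[0,0,0],0]
    - [[0,0,0],0]
    - [[0,0,0],0]
    - [[0,0,0],0]
    - [[0,0,0],0]
    - [[0,0,0],0]
    - [[0,0,0],0]
    - [[0,0,0],0]
  jaw: 1
  grip_force: 20

```text
t: 18.55
tool_pos: [0.4326, -0.248, 0.0767]
tool_rot: [-2.353, -2.082, 0.0]
contact_force: [-2.5, 1.0, 6.1]
opening: 0.0233
grip_force: 19.7
```

```bash
cat >> h.py <<'E'
def tq():
    o=ctrl.get_obs();R=Rot.from_rotvec(o['tool_rot']).as_matrix()
    print('F',np.round(o['contact_force'],2),'T tool axes',(R.T@np.array(o['wrist_torque'])).round(4),'open %.4f grip %.1f z %.4f'%(o['opening'],o['grip_force'],o['tool_pos'][2]))
E
python3 -c "
from h import *
tq()"
```

```text
F [-2.53  1.    6.13] T tool axes [0.5323 0.0773 0.0679] open 0.0233 grip 19.7 z 0.0767
```

Request:
drive_tool:
  rows:
    - [[0,0,-0.01],0]
    - [[0,0,-0.02],0]
    - [[0,0,-0.01],0]
    - [[0,0,0],0]
    - [[0,0,0],0]
    - [[0,0,0],0]
    - [[0,0,0],0]

```text
t: 19.25
tool_pos: [0.432, -0.2474, 0.1152]
tool_rot: [-2.351, -2.081, 0.0]
contact_force: [-0.3, 0.3, -1.9]
opening: 0.0234
grip_force: 19.9
```

```bash
python3 -c "
from h import *
tq();shot('wrist','w7.png');tq();d=shot('scene','s7.png')
u,v=w2px(d,[.432,-.25,.05]).astype(int);print(u,v)
cv2.imwrite('pics/s7c.png',cv2.resize(d['image'][v-50:v+50,u-60:u+60],None,fx=4,fy=4))
tq()"
```

```text
F [-0.28  0.34 -1.87] T tool axes [-0.0105  0.1351  0.0014] open 0.0234 grip 19.9 z 0.1152
F [ 0.14  0.3  -2.04] T tool axes [ 0.0044  0.1028 -0.0089] open 0.0234 grip 19.9 z 0.1153
248 212
F [-1.17 -0.46 -1.9 ] T tool axes [0.0473 0.1022 0.0417] open 0.0233 grip 19.9 z 0.1155
```

Weight is about 1.9 N and torque y is +0.10 Nm, so the heavy end is on the −x tool side (lever about 50 mm) and the guess was right. Next I raise it and slacken the pinch so it swings.

Request:
drive_tool:
  rows:
    - [[0,0,-0.02],0]
    - [[0,0,-0.03],0]
    - [[0,0,-0.03],0]
    - [[0,0,-0.01],0]
    - [[0,0,0],0]

```text
t: 19.85
tool_pos: [0.4333, -0.2484, 0.2078]
tool_rot: [2.35, 2.08, 0.001]
contact_force: [0.8, -0.7, -2.9]
opening: 0.0229
grip_force: 19.9
```

Request:
drive_tool:
  rows:
    - [[0,0,0],0]
    - [[0,0,0],0]
  grip_force: 5

```text
t: 20.05
tool_pos: [0.4316, -0.2471, 0.2039]
tool_rot: [-2.35, -2.079, 0.001]
contact_force: [0.0, 1.0, -2.1]
opening: 0.0231
grip_force: 19.9
```

```bash
python3 -c "
from h import *
tq()"
```

```text
F [ 0.03  0.96 -2.06] T tool axes [ 0.0566  0.069  -0.0114] open 0.0231 grip 19.9 z 0.2039
```

Request:
drive_tool:
  rows:
    - [[0,0,0.025],0]
    - [[0,0,0.025],0]
    - [[0,0,0],0]
    - [[0,0,0],0]
  jaw: 0.8

```text
t: 20.45
tool_pos: [0.4319, -0.2473, 0.1549]
tool_rot: [-2.35, -2.08, 0.001]
contact_force: [-0.7, -0.5, -1.4]
opening: 0.0234
grip_force: 20.0
```

Request:
drive_tool:
  rows:
    - [[0,0,0],0]
    - [[0,0,0],0]
  jaw: 0.76

```text
t: 20.65
tool_pos: [0.4333, -0.2484, 0.1577]
tool_rot: [2.351, 2.08, 0.001]
contact_force: [0.5, -0.2, -2.5]
opening: 0.0232
grip_force: 20.0
```

Request:
drive_tool:
  rows:
    - [[0,0,0],0]
    - [[0,0,0],0]
  jaw: 0.74

```text
t: 20.85
tool_pos: [0.4329, -0.2481, 0.157]
tool_rot: [2.352, 2.081, 0.0]
contact_force: [-0.8, 1.3, -1.7]
opening: 0.0232
grip_force: 20.0
```

Request:
drive_tool:
  rows:
    - [[0,0,0],0]
    - [[0,0,0],0]
  jaw: 0.73

```text
t: 21.05
tool_pos: [0.4326, -0.2479, 0.1564]
tool_rot: [2.353, 2.082, 0.0]
contact_force: [0.2, -0.2, -1.4]
opening: 0.0229
grip_force: 20.0
```

Request:
drive_tool:
  rows:
    - [[0,0,0],0]
    - [[0,0,0],0]
  jaw: 0.722

```text
t: 21.25
tool_pos: [0.4325, -0.2478, 0.1562]
tool_rot: [-2.353, -2.082, -0.0]
contact_force: [0.0, -0.1, -1.8]
opening: 0.0241
grip_force: 5.0
```

Request:
drive_tool:
  rows:
    - [[0,0,0],0]
    - [[0,0,0],0]
  jaw: 0.716

```text
t: 21.45
tool_pos: [0.4328, -0.2481, 0.1566]
tool_rot: [2.352, 2.081, 0.0]
contact_force: [0.4, -1.2, -0.6]
opening: 0.0243
grip_force: 0.0
```

Request:
drive_tool:
  rows:
    - [[0,0,0],0]
  jaw: 0.722

```text
t: 21.55
tool_pos: [0.4328, -0.248, 0.1566]
tool_rot: [2.352, 2.081, 0.0]
contact_force: [-0.8, -0.1, -0.3]
opening: 0.0237
grip_force: 0.0
```

```bash
python3 -c "
from h import *
tq();a=shot('wrist')['image'];d=shot('scene')
u,v=w2px(d,[.432,-.25,.05]).astype(int)
b=cv2.resize(d['image'][v-60:v+60,u-60:u+60],(400,400))
cv2.imwrite('pics/m8.png',np.hstack([a[:,120:520],b]))
tq()"
```

```text
F [-0.78 -0.09 -0.33] T tool axes [-0.0161  0.0011  0.0186] open 0.0237 grip 0.0 z 0.1566
F [ 0.24 -0.3  -0.36] T tool axes [ 0.0097  0.0086 -0.0169] open 0.0238 grip 0.0 z 0.1565
```

View pics/m8.png

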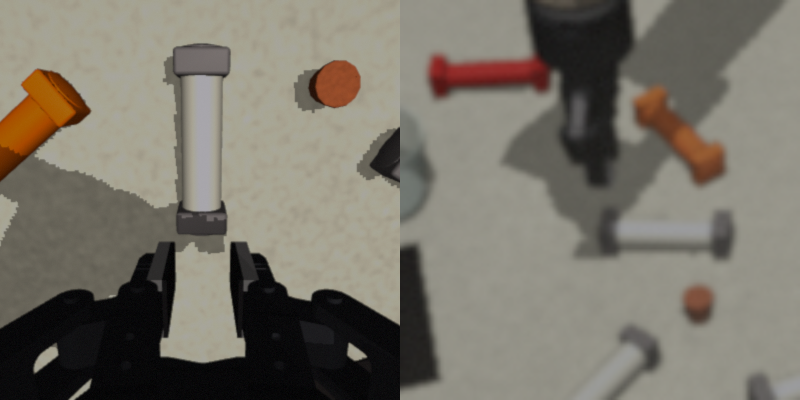

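The float was dropped gently and lies flat at wrist px (322,140). Jaw 0.722 gives the 5 N pinch, and 0.716 is too loose. I'll regrasp.

Request:
drive_tool:
  rows:
    - [[0,0,-0.03],0]
    - [[0,0,-0.02],0]
    - [[0,0,0],0]
  jaw: 0

```text
t: 21.95
tool_pos: [0.4341, -0.2491, 0.2099]
tool_rot: [2.348, 2.077, 0.002]
contact_force: [0.3, -0.9, 0.6]
opening: 0.0664
grip_force: 0.0
```

```bash
python3 -c "
from h import *
d=shot('wrist');floats(d)
# cap centres from picture at previous z not valid; report go to tube centre
go(.4321,-.2,.076,83)"
```

```text
px [320. 133.] xy [ 0.4386 -0.2043] LxW [0.0111 0.0741] axis 83.1
px [535. 175.] xy [ 0.591 -0.253] LxW [0.0106 0.0729] axis 140.7
pos [ 0.4333 -0.2485  0.2079] yaw 83.0 q6 -0.55 t 22.0 | shift [ 0.0482 -0.0075  0.1318] turn 0.000
```

```bash
python3 -c "
from h import *
go(.4404,-.1894,.0765,83)"
```

```text
pos [ 0.4333 -0.2485  0.2079] yaw 83.0 q6 -0.55 t 22.0 | shift [ 0.0597 -0.0006  0.1313] turn 0.000
```

Request:
drive_tool:
  rows:
    - [[0.03,0,0],0]
    - [[0.03,0,0.03],0]
    - [[0,0,0.04],0]
    - [[0,0,0.03],0]
    - [[0,0,0.02],0]
    - [[0,0,0.008],0]
    - [[0,0,0.003],0]
    - [[0,0,0],0]
    - [[0,0,0],0]
  jaw: 0.4

```text
t: 22.9
tool_pos: [0.4406, -0.1888, 0.0764]
tool_rot: [2.351, 2.08, 0.001]
contact_force: [0.3, 0.2, -0.1]
opening: 0.0512
grip_force: 0.0
```

Request:
drive_tool:
  rows:
    - [[0,0,0],0]
    - [[0,0,0],0]
    - [[0,0,0],0]
    - [[0,0,0],0]
    - [[0,0,0],0]
    - [[0,0,0],0]
    - [[0,0,0],0]
  jaw: 1

```text
t: 23.6
tool_pos: [0.4404, -0.1887, 0.0763]
tool_rot: [2.352, 2.081, 0.0]
contact_force: [-1.9, 0.7, 6.0]
opening: 0.0233
grip_force: 19.9
```

Request:
drive_tool:
  rows:
    - [[0,0,-0.01],0]
    - [[0,0,-0.03],0]
    - [[0,0,-0.04],0]
    - [[0,0,-0.04],0]
    - [[0,0,-0.01],0]
    - [[0,0,0],0]
    - [[0,0,0],0]
    - [[0,0,0],0]
    - [[0,0,0],0]
    - [[0,0,0],0]

```text
t: 24.6
tool_pos: [0.4393, -0.1879, 0.2037]
tool_rot: [-2.351, -2.08, 0.001]
contact_force: [-0.2, -0.4, -1.6]
opening: 0.0234
grip_force: 20.1
```

```bash
python3 -c "
from h import *
for i in range(3):tq();shot('wrist')
go(*plate(0,-.075),.205,87.65)"
```

```text
F [-0.16 -0.39 -1.65] T tool axes [ 0.0749  0.1291 -0.0172] open 0.0234 grip 20.1 z 0.2037
F [ 0.43 -0.26 -2.6 ] T tool axes [-0.0689  0.1181 -0.0154] open 0.0232 grip 20.1 z 0.2041
F [-0.14  0.51 -2.48] T tool axes [-0.017   0.0715  0.0067] open 0.0229 grip 20.1 z 0.2044
pos [ 0.4397 -0.1882  0.2047] yaw 83.0 q6 -0.44 t 24.8 | shift [ 3.687e-01  1.390e-02 -2.000e-04] turn -0.081
```

Request:
drive_tool:
  rows:
    - [[0.02,0.0015,0],0]
    - [[0.04,0.0015,0],0]
    - [[0.045,0.0015,0],0]
    - [[0.045,0.0015,0],0]
    - [[0.045,0.0015,0],0]
    - [[0.045,0.0015,0],0]
    - [[0.045,0.0015,0],0]
    - [[0.045,0.0015,0],0]
    - [[0.038,0.002,0],0]
    - [[0,0,0],-0.08]

```text
t: 25.75
tool_pos: [0.4988, 0.1791, 0.2055]
tool_rot: [-2.26, -2.182, -0.003]
contact_force: [0.1, -0.9, -2.2]
opening: 0.0236
grip_force: 20.1
```

Request:
drive_tool:
  rows:
    - [[0,0,0.015],0]
    - [[0,0,0.015],0]
    - [[0,0,0.005],0]
    - [[0,0,0],0]
    - [[0,0,0],0]
    - [[0,0,0],0]
  jaw: 0.75

```text
t: 26.35
tool_pos: [0.499, 0.175, 0.1708]
tool_rot: [2.268, 2.173, 0.002]
contact_force: [-0.7, -0.1, -1.9]
opening: 0.0232
grip_force: 20.0
```

Request:
drive_tool:
  rows:
    - [[0,0,0],0]
    - [[0,0,0],0]
    - [[0,0,0],0]
  jaw: 0.722

```text
t: 26.65
tool_pos: [0.4986, 0.1753, 0.1705]
tool_rot: [2.268, 2.174, 0.001]
contact_force: [-0.5, -0.0, -2.2]
opening: 0.0237
grip_force: 4.0
```

```bash
python3 -c "
from h import *
for i in range(2):tq();shot('wrist')
go(*plate(0,-.075),.155,87.65)"
```

```text
F [-0.46 -0.01 -2.2 ] T tool axes [ 0.0033  0.1158 -0.0075] open 0.0237 grip 4.0 z 0.1705
F [ 1.48  0.27 -2.01] T tool axes [-0.012   0.0688  0.0008] open 0.0241 grip 3.9 z 0.1704
pos [0.4986 0.1753 0.1703] yaw 87.6 q6 0.24 t 26.8 | shift [ 0.0008 -0.0002  0.0153] turn -0.001
```

Request:
drive_tool:
  rows:
    - [[0,0,0],0]
    - [[0,0,0],0]
    - [[0,0,0],0]
    - [[0,0,0],0]
    - [[0,0,0],0]

```text
t: 27.25
tool_pos: [0.4985, 0.1753, 0.1702]
tool_rot: [-2.268, -2.174, 0.0]
contact_force: [0.3, -0.5, -2.3]
opening: 0.0235
grip_force: 3.9
```

```bash
python3 -c "
from h import *
for i in range(3):tq();a=shot('wrist')['image']
d=shot('scene')
u,v=w2px(d,[.4986,.1753,.08]).astype(int)
b=cv2.resize(d['image'][v-60:v+60,u-60:u+60],(400,400))
cv2.imwrite('pics/m9.png',np.hstack([a[:,120:520],b]))"
```

```text
F [ 0.33 -0.48 -2.32] T tool axes [-0.0398  0.0381  0.0057] open 0.0235 grip 3.9 z 0.1702
F [-0.62  0.89 -1.73] T tool axes [ 0.0118  0.0543 -0.0118] open 0.0238 grip 3.9 z 0.1702
F [ 0.43 -0.08 -1.58] T tool axes [-0.0553  0.0409 -0.0292] open 0.0237 grip 3.9 z 0.1702
```

View pics/m9.png

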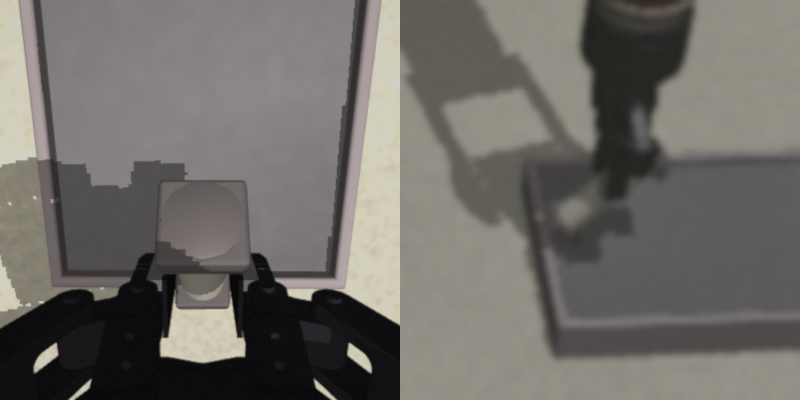

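The float has swung most of the way and stuck, with the light cap at (205,225) pitched up. Slackening a touch more.

Request:
drive_tool:
  rows:
    - [[0.01,0,0],0]
    - [[0.01,0,0],0]
    - [[0,0,0],0]
    - [[0,0,0],0]
  jaw: 0.7205

```text
t: 27.85
tool_pos: [0.4997, 0.1959, 0.1707]
tool_rot: [2.266, 2.175, 0.001]
contact_force: [0.3, 0.1, -0.8]
opening: 0.0239
grip_force: 0.0
```

```bash
python3 -c "
from h import *
for i in range(4):tq();a=shot('wrist')['image']
"
```

```text
F [ 0.32  0.09 -0.85] T tool axes [-0.0082  0.0137 -0.0032] open 0.0239 grip 0.0 z 0.1707
F [0.94 0.04 0.34] T tool axes [ 0.0764 -0.0556 -0.0339] open 0.0237 grip 0.0 z 0.1706
F [0.49 0.17 0.22] T tool axes [ 0.0187  0.0686 -0.0102] open 0.0238 grip 0.0 z 0.1705
F [-0.63  0.27 -0.26] T tool axes [-0.0312  0.0508 -0.014 ] open 0.0241 grip 0.0 z 0.1704
```

```bash
python3 -c "
from h import *
a=shot('wrist')['image']
d=shot('scene')
u,v=w2px(d,[.4986,.1953,.08]).astype(int)
b=cv2.resize(d['image'][v-60:v+60,u-60:u+60],(400,400))
cv2.imwrite('pics/m10.png',np.hstack([a[:,120:520],b]))"
```

```text
(no output)
```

View pics/m10.png

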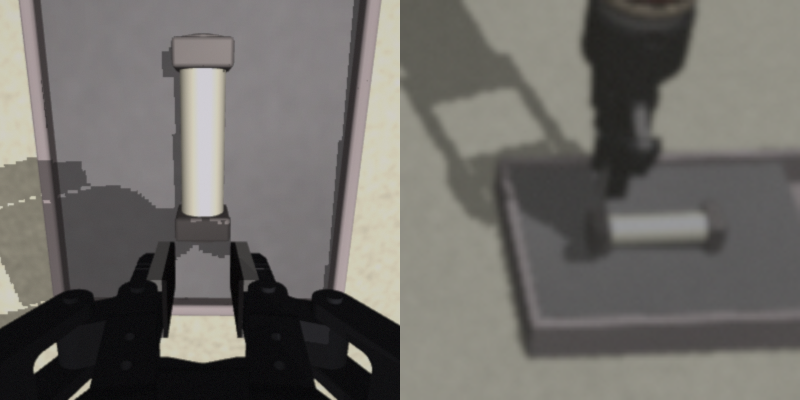

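The float lies on the plate, fallen forward (wrist px 320,140). In the earlier view its cap seems to have jammed against the pads, so I'll pinch nearer the middle (about 7 mm off) to let the cap clear them.

Request:
drive_tool:
  rows:
    - [[0,0,-0.03],0]
    - [[0,0,-0.03],0]
    - [[0,0,0],0]
    - [[0,0,0],0]
  jaw: 0.3

```text
t: 28.55
tool_pos: [0.4998, 0.1952, 0.2311]
tool_rot: [2.267, 2.173, 0.003]
contact_force: [0.5, -0.3, -1.0]
opening: 0.06
grip_force: 0.0
```

```bash
python3 -c "
from h import *
d=shot('wrist','w11.png');floats(d,.057)
go(*plate(0,-.0),.106,87.65)"
```

```text
px [323. 132.] xy [0.5024 0.2423] LxW [0.0111 0.0749] axis 87.7
pos [0.4991 0.1951 0.2297] yaw 87.6 q6 0.28 t 28.6 | shift [5.600e-02 1.000e-04 1.237e-01] turn -0.001
```

Request:
drive_tool:
  rows:
    - [[0.03,0,0],0]
    - [[0.0245,0.001,0.03],0]
    - [[0,0,0.03],0]
    - [[0,0,0.03],0]
    - [[0,0,0.02],0]
    - [[0,0,0.01],0]
    - [[0,0,0.003],0]
    - [[0,0,0],0]
    - [[0,0,0],0]

```text
t: 29.5
tool_pos: [0.5034, 0.2499, 0.1084]
tool_rot: [2.267, 2.174, 0.003]
contact_force: [1.2, 0.1, 0.4]
opening: 0.0596
grip_force: 0.0
```

Request:
drive_tool:
  rows:
    - [[0,0,0],0]
    - [[0,0,0],0]
    - [[0,0,0],0]
    - [[0,0,0],0]
    - [[0,0,0],0]
    - [[0,0,0],0]
    - [[0,0,0],0]
  jaw: 1

```text
t: 30.2
tool_pos: [0.5031, 0.2499, 0.1082]
tool_rot: [2.268, 2.174, 0.001]
contact_force: [-1.1, -1.0, 5.8]
opening: 0.0235
grip_force: 20.0
```

Request:
drive_tool:
  rows:
    - [[0,0,-0.01],0]
    - [[0,0,-0.03],0]
    - [[0,0,-0.03],0]
    - [[0,0,-0.01],0]
    - [[0,0,0],0]
    - [[0,0,0],0]
    - [[0,0,0],0]
    - [[0,0,0],0]

```text
t: 31.0
tool_pos: [0.5017, 0.2494, 0.1852]
tool_rot: [-2.267, -2.173, 0.005]
contact_force: [-0.2, -0.1, -1.7]
opening: 0.0231
grip_force: 20.1
```

```bash
python3 -c "
from h import *
for i in range(4):tq();shot('wrist')
go(*plate(0,-.075),.205,87.65)"
```

```text
F [-0.18 -0.1  -1.69] T tool axes [0.059  0.1015 0.0381] open 0.0231 grip 20.1 z 0.1852
F [-0.02  0.01 -1.66] T tool axes [0.0279 0.0986 0.0094] open 0.0234 grip 20.1 z 0.1856
F [ 1.28 -1.01 -2.03] T tool axes [-0.0316  0.1322  0.0559] open 0.0231 grip 20.1 z 0.1859
F [-0.33  0.31 -2.72] T tool axes [-0.0136  0.1148 -0.0052] open 0.0233 grip 20.1 z 0.1863
pos [0.5024 0.2496 0.1865] yaw 87.6 q6 0.37 t 31.2 | shift [-0.0736 -0.0009 -0.0184] turn -0.001
```

Request:
drive_tool:
  rows:
    - [[0,0,0.012],0]
    - [[0,0,0],0]
    - [[0,0,0],0]
    - [[0,0,0],0]
  jaw: 0.74

```text
t: 31.6
tool_pos: [0.5027, 0.2497, 0.1751]
tool_rot: [-2.268, -2.174, 0.0]
contact_force: [0.9, -0.4, -2.2]
opening: 0.0232
grip_force: 20.0
```

Request:
drive_tool:
  rows:
    - [[0,0,0],0]
    - [[0,0,0],0]
    - [[0,0,0],0]
    - [[0,0,0],0]
    - [[0,0,0],0]
    - [[0,0,0],0]
    - [[0,0,0],0]
    - [[0,0,0],0]
    - [[0,0,0],0]
    - [[0,0,0],0]
  jaw: 0.722

```text
t: 32.6
tool_pos: [0.5027, 0.2497, 0.1752]
tool_rot: [2.268, 2.174, -0.0]
contact_force: [1.0, -0.6, -2.4]
opening: 0.0234
grip_force: 3.4
```

```bash
cat >> h.py <<'E'
def avg(n=5):
    T=[];F=[]
    for i in range(n):
        o=ctrl.get_obs();R=Rot.from_rotvec(o['tool_rot']).as_matrix();T.append(R.T@np.array(o['wrist_torque']));F.append(o['contact_force']);d=shot('wrist')
    print('avg F',np.mean(F,0).round(2),'T',np.mean(T,0).round(3),'grip',o['grip_force'],'open',o['opening'],'z',o['tool_pos'][2]);return d
E
python3 -c "
from h import *
d=avg(6);cv2.imwrite('pics/w12.png',d['image'])"
```

```text
avg F [ 0.01 -0.36 -2.21] T [-0.006  0.012 -0.009] grip 3.355674238409847 open 0.02396816806939229 z 0.17523716281846302
```

Torque has dropped to about 0, so the float hangs vertical. Lowering it onto the plate.

Request:
drive_tool:
  rows:
    - [[0,0,0.006],0]
    - [[0,0,0.006],0]
    - [[0,0,0.003],0]
    - [[0,0,0],0]
    - [[0,0,0],0]

```text
t: 33.4
tool_pos: [0.5026, 0.2496, 0.16]
tool_rot: [-2.267, -2.174, 0.001]
contact_force: [-0.3, 0.4, -2.6]
opening: 0.0236
grip_force: 3.4
```

```bash
python3 -c "
from h import *
avg(3)"
```

```text
avg F [ 0.27 -0.19 -2.09] T [-0.037  0.021 -0.013] grip 3.3524934318847954 open 0.02358233361841658 z 0.16040324193295796
```

Request:
drive_tool:
  rows:
    - [[0,0,0.002],0]
    - [[0,0,0.002],0]
    - [[0,0,0],0]

```text
t: 33.85
tool_pos: [0.5031, 0.2499, 0.1569]
tool_rot: [2.267, 2.174, 0.002]
contact_force: [-1.3, 0.3, 0.6]
opening: 0.024
grip_force: 2.8
```

```bash
python3 -c "
from h import *
avg(3)"
```

```text
avg F [-0.68  0.3   1.61] T [0.039 0.115 0.008] grip 2.808840796351433 open 0.02351032786054609 z 0.1569170955359229
```

Request:
drive_tool:
  rows:
    - [[0,0,-0.001],0]
    - [[0,0,0],0]
    - [[0,0,0],0]

```text
t: 34.3
tool_pos: [0.5027, 0.2496, 0.1571]
tool_rot: [2.268, 2.174, 0.0]
contact_force: [0.1, -0.3, 0.1]
opening: 0.0238
grip_force: 2.9
```

Request:
drive_tool:
  rows:
    - [[0,0,0],0]
    - [[0,0,0],0]
    - [[0,0,0],0]
    - [[0,0,0],0]
    - [[0,0,0],0]
    - [[0,0,0],0]
  jaw: 0.5

```text
t: 34.9
tool_pos: [0.5027, 0.2497, 0.1572]
tool_rot: [2.268, 2.174, -0.0]
contact_force: [0.6, 0.1, 0.8]
opening: 0.0425
grip_force: 0.0
```

Request:
drive_tool:
  rows:
    - [[0,0,-0.01],0]
    - [[0,0,-0.03],0]
    - [[0,0,-0.04],0]
    - [[0,0,-0.04],0]
    - [[0,0,0],0]
    - [[0,0,0],0]

```text
t: 35.5
tool_pos: [0.5033, 0.2499, 0.2796]
tool_rot: [2.266, 2.173, 0.006]
contact_force: [-0.9, -0.2, -1.2]
opening: 0.0431
grip_force: 0.0
```

```bash
python3 -c "
from h import *
d=avg(3);floats(d,.057);e=shot('scene')
u,v=w2px(e,[.503,.25,.08]).astype(int)
b=cv2.resize(e['image'][v-60:v+60,u-60:u+60],(400,400))
cv2.imwrite('pics/m13.png',np.hstack([d['image'][:,120:520],b]))"
```

```text
avg F [-0.59  0.13 -0.09] T [0.023 0.007 0.022] grip 0.0 open 0.04262205074277611 z 0.27617783454765515
px [325. 135.] xy [0.5054 0.2898] LxW [0.0109 0.0752] axis 87.6
```

View pics/m13.png

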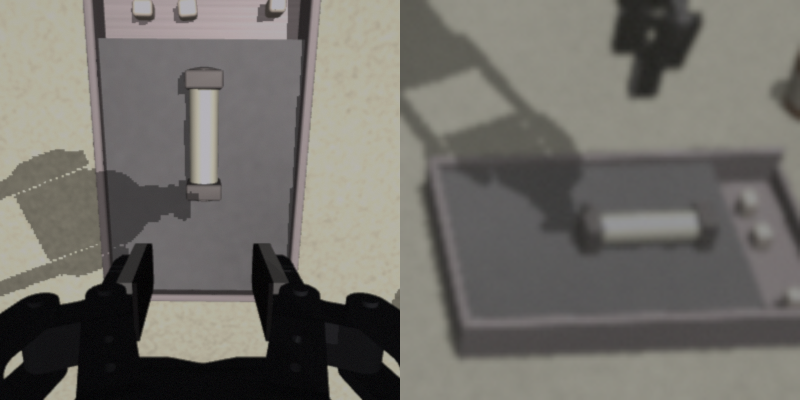

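It toppled forward again: pressing down after contact tilted it. Heavy end confirmed at the −x side. Next attempt I'll swing fully, check tilt from the image profile, touch lightly and release.

```bash
cat >> h.py <<'E'
def capfar(d,o=None,pivot=.063,s=.048):
    "profile rows at centre column + predicted row of the far top cap edge for tilts"
    o=ctrl.get_obs();R=Rot.from_rotvec(o['tool_rot']).as_matrix();p=np.array(o['tool_pos'])
    for ph in(-10,0,10,20,30,45):
        a=np.radians(ph);ax=np.array([np.sin(a),0,-np.cos(a)]);n=np.array([np.cos(a),0,np.sin(a)])
        q=[np.array([0,0,pivot])+ax*(s-.003)+n*.015*k for k in(1,-1)]
        print(ph,[w2px(d,p+R@x).round().tolist() for x in q])
    g=cv2.cvtColor(d['image'],cv2.COLOR_BGR2GRAY)[:,316:327].mean(1)
    print({v:int(g[v]) for v in range(130,400,6)})
E
python3 -c "
from h import *
go(.5057,.2968,.107,87.65)"
```

```text
pos [0.5019 0.2494 0.2753] yaw 87.6 q6 0.37 t 35.7 | shift [0.0477 0.0023 0.1682] turn -0.001
```

Request:
drive_tool:
  rows:
    - [[0.025,0.001,0.02],0]
    - [[0.0225,0.001,0.035],0]
    - [[0,0,0.035],0]
    - [[0,0,0.035],0]
    - [[0,0,0.025],0]
    - [[0,0,0.013],0]
    - [[0,0,0.005],0]
    - [[0,0,0],0]
    - [[0,0,0],0]

```text
t: 36.6
tool_pos: [0.5076, 0.2974, 0.1107]
tool_rot: [2.267, 2.174, 0.004]
contact_force: [0.2, -0.0, -0.3]
opening: 0.0429
grip_force: 0.0
```

Request:
drive_tool:
  rows:
    - [[0,0,0],0]
    - [[0,0,0],0]
    - [[0,0,0],0]
    - [[0,0,0],0]
    - [[0,0,0],0]
    - [[0,0,0],0]
    - [[0,0,0],0]
  jaw: 1

```text
t: 37.3
tool_pos: [0.5074, 0.2975, 0.111]
tool_rot: [2.267, 2.174, 0.003]
contact_force: [-1.4, -0.2, 6.2]
opening: 0.0234
grip_force: 20.0
```

Request:
drive_tool:
  rows:
    - [[0,0,-0.01],0]
    - [[0,0,-0.03],0]
    - [[0,0,-0.03],0]
    - [[0,0,-0.01],0]
    - [[0,0,0],0]
    - [[0,0,0],0]
    - [[0,0,0],0]
    - [[0,0,0],0]

```text
t: 38.1
tool_pos: [0.5058, 0.2967, 0.1872]
tool_rot: [-2.267, -2.173, 0.005]
contact_force: [0.9, -0.4, -2.3]
opening: 0.0231
grip_force: 20.1
```

```bash
python3 -c "
from h import *
avg(4)
go(*plate(0,-.075),.19,87.65)"
```

```text
avg F [ 0.28 -0.22 -1.82] T [-0.     0.082  0.016] grip 20.06465792655945 open 0.0229502887333056 z 0.1882294090324473
pos [0.5065 0.2969 0.1885] yaw 87.6 q6 0.45 t 38.3 | shift [-0.1211 -0.0029 -0.0014] turn -0.001
```

Request:
drive_tool:
  rows:
    - [[-0.02,0,0],0]
    - [[-0.035,-0.001,0],0]
    - [[-0.035,-0.001,0],0]
    - [[-0.025,0,0],0]
    - [[-0.006,0,0],0]
    - [[0,0,0],0]
    - [[0,0,0],0]
  jaw: 0.74

```text
t: 39.0
tool_pos: [0.4997, 0.1769, 0.1893]
tool_rot: [-2.267, -2.174, -0.001]
contact_force: [0.4, 1.2, -2.4]
opening: 0.0236
grip_force: 20.0
```

Request:
drive_tool:
  rows:
    - [[0,0,0],0]
    - [[0,0,0],0]
    - [[0,0,0],0]
    - [[0,0,0],0]
    - [[0,0,0],0]
    - [[0,0,0],0]
    - [[0,0,0],0]
    - [[0,0,0],0]
  jaw: 0.722

```text
t: 39.8
tool_pos: [0.4996, 0.1762, 0.1893]
tool_rot: [2.268, 2.174, 0.0]
contact_force: [-0.2, 0.9, -0.1]
opening: 0.0241
grip_force: 0.0
```

```bash
python3 -c "
from h import *
d=avg(5);capfar(d,pivot=.066)"
```

```text
avg F [ 0.13 -0.46 -0.18] T [0.012 0.008 0.021] grip 0.025773246779863257 open 0.023715586014636022 z 0.1892215485557976
-10 [[323.0, 319.0], [323.0, 389.0]]
0 [[323.0, 290.0], [323.0, 377.0]]
10 [[323.0, 261.0], [323.0, 360.0]]
20 [[323.0, 233.0], [323.0, 337.0]]
30 [[323.0, 208.0], [323.0, 310.0]]
45 [[323.0, 179.0], [323.0, 266.0]]
{130: 124, 136: 123, 142: 123, 148: 123, 154: 124, 160: 123, 166: 123, 172: 76, 178: 108, 184: 111, 190: 114, 196: 120, 202: 129, 208: 137, 214: 140, 220: 135, 226: 128, 232: 122, 238: 117, 244: 114, 250: 99, 256: 118, 262: 58, 268: 164, 274: 141, 280: 192, 286: 192, 292: 194, 298: 193, 304: 188, 310: 187, 316: 189, 322: 193, 328: 186, 334: 190, 340: 189, 346: 190, 352: 189, 358: 185, 364: 16, 370: 9, 376: 11, 382: 11, 388: 11, 394: 12}
```

```bash
python3 -c "
from h import *
d=shot('wrist','w14.png')
floats(d,.057)
im=d['image'];h=cv2.cvtColor(im,cv2.COLOR_BGR2HSV)
m=((h[...,1]<22)&(h[...,2]>150)).astype(np.uint8)
n,l,s,c=cv2.connectedComponentsWithStats(m)
print([s[i].tolist() for i in range(1,n) if s[i,4]>150])
# cap extent: grey, at several rows
g=cv2.cvtColor(im,cv2.COLOR_BGR2GRAY)
for v in (150,175,190,210,230,250,262,270,300,340): print(v,g[v,220:430:7].tolist())
go(*plate(0,-.075),.158,87.65)"
```

```text
[[155, 0, 24, 160, 1169], [391, 0, 100, 275, 2427], [77, 59, 18, 20, 223], [529, 69, 16, 25, 200], [86, 102, 19, 16, 167], [108, 141, 28, 22, 227], [83, 216, 22, 22, 188], [296, 267, 53, 8, 352]]
150 [124, 122, 122, 123, 124, 125, 124, 125, 124, 125, 124, 123, 123, 123, 123, 124, 126, 126, 125, 123, 123, 122, 120, 123, 122, 122, 120, 119, 118, 119]
175 [122, 122, 121, 123, 113, 75, 74, 75, 94, 120, 120, 119, 115, 113, 116, 117, 115, 112, 108, 91, 120, 121, 119, 120, 119, 118, 119, 120, 120, 118]
190 [75, 76, 75, 75, 76, 76, 76, 75, 100, 117, 107, 108, 111, 112, 115, 116, 116, 113, 133, 88, 119, 120, 120, 115, 117, 117, 119, 117, 114, 116]
210 [75, 75, 74, 76, 76, 74, 75, 74, 103, 107, 110, 114, 121, 129, 138, 140, 137, 131, 122, 90, 116, 114, 117, 118, 118, 117, 116, 116, 115, 114]
230 [73, 73, 75, 73, 74, 74, 75, 74, 72, 69, 110, 114, 116, 119, 123, 126, 127, 125, 134, 105, 120, 117, 117, 119, 116, 116, 114, 113, 115, 114]
250 [74, 73, 73, 74, 73, 73, 72, 73, 57, 51, 38, 67, 61, 93, 99, 101, 102, 106, 110, 9, 59, 60, 114, 112, 111, 110, 111, 111, 111, 110]
262 [50, 50, 51, 51, 49, 50, 11, 11, 55, 53, 9, 57, 58, 58, 58, 59, 59, 59, 58, 9, 51, 55, 20, 8, 47, 59, 59, 59, 57, 59]
270 [97, 97, 96, 97, 98, 22, 11, 36, 53, 44, 8, 163, 163, 163, 163, 162, 162, 163, 161, 8, 13, 54, 55, 18, 15, 162, 160, 161, 161, 162]
300 [42, 16, 10, 13, 12, 12, 9, 11, 11, 24, 3, 190, 189, 196, 194, 194, 194, 193, 189, 10, 23, 11, 12, 12, 11, 12, 13, 14, 15, 47]
340 [19, 11, 10, 13, 16, 10, 12, 9, 12, 186, 193, 194, 191, 185, 192, 187, 189, 193, 195, 194, 189, 10, 7, 13, 11, 16, 14, 17, 12, 17]
pos [0.4996 0.1762 0.1892] yaw 87.6 q6 0.24 t 40.1 | shift [-0.0002 -0.0011  0.0312] turn -0.001
```

```bash
python3 -c "
from h import *
d=shot('wrist')
for z in (.137,):
  for p in [(276,174),(353,174),(353,248),(280,248),(318,211)]: print(z,px2w(d,*p,z).round(4))
print(plate(0,-.075))
print('cam',(-np.array(d['R']).T@d['t']).round(3))
for z in (.06,.08,.1,.12): print(z,[px2w(d,*p,z).round(4)[:2].tolist() for p in [(280,174),(353,174),(318,248)]])
"
```

```text
0.137 [0.4849 0.2194 0.137 ]
0.137 [0.5119 0.2183 0.137 ]
0.137 [0.5113 0.1904 0.137 ]
0.137 [0.4843 0.1915 0.137 ]
0.137 [0.499  0.2053 0.137 ]
[0.49842472 0.17606308]
cam [0.502 0.243 0.259]
0.06 [[0.4764, 0.2044], [0.518, 0.2027], [0.496, 0.158]]
0.08 [[0.4789, 0.2083], [0.5164, 0.2067], [0.4966, 0.1666]]
0.1 [[0.4815, 0.2122], [0.5148, 0.2108], [0.4972, 0.1751]]
0.12 [[0.4841, 0.2161], [0.5132, 0.2148], [0.4978, 0.1837]]
```

The wrist measurements fit a float standing on the plate and leaning about 20° against the front of the pads: the cap square reads 30 mm at z≈.135 and there is no weight on the wrist. Opening should let it right itself.

Request:
drive_tool:
  rows:
    - [[0,0,0],0]
    - [[0,0,0],0]
    - [[0,0,0],0]
    - [[0,0,0],0]
    - [[0,0,0],0]
    - [[0,0,0],0]
    - [[0,0,0],0]
    - [[0,0,0],0]
  jaw: 0.45

```text
t: 40.95
tool_pos: [0.4996, 0.1763, 0.1892]
tool_rot: [-2.268, -2.174, -0.0]
contact_force: [-0.9, 0.6, 0.3]
opening: 0.047
grip_force: 0.0
```

```bash
cat >> h.py <<'E'
def capblob(d,lo=100,hi=160):
    g=cv2.cvtColor(d['image'],cv2.COLOR_BGR2GRAY)
    for v in range(120,370,12): print(v,g[v,250:400:8].tolist())
E
python3 -c "
from h import *
d=shot('wrist');floats(d,.057);capblob(d);tq()
print('upright far/near top edge rows', [w2px(d,[.499,y,.137]).round().tolist() for y in (.191,.161,.2,.17)])"
```

```text
120 [125, 127, 127, 125, 126, 125, 128, 127, 127, 127, 128, 128, 128, 127, 128, 126, 125, 128, 126]
132 [125, 126, 126, 126, 127, 127, 129, 126, 125, 125, 128, 127, 123, 127, 127, 126, 125, 124, 125]
144 [125, 125, 128, 128, 127, 126, 126, 126, 125, 124, 127, 126, 126, 126, 124, 123, 124, 123, 124]
156 [126, 125, 126, 125, 126, 125, 126, 125, 125, 126, 126, 126, 124, 124, 125, 122, 124, 124, 123]
168 [125, 125, 125, 125, 125, 125, 124, 124, 126, 125, 123, 124, 124, 124, 123, 122, 121, 119, 120]
180 [126, 126, 125, 125, 124, 122, 62, 41, 43, 42, 43, 43, 120, 122, 121, 121, 123, 123, 118]
192 [76, 78, 78, 74, 76, 75, 68, 71, 69, 79, 89, 131, 121, 120, 120, 121, 119, 118, 118]
204 [77, 76, 75, 75, 75, 75, 67, 68, 70, 73, 89, 98, 121, 122, 118, 119, 121, 118, 119]
216 [77, 76, 77, 36, 36, 36, 36, 36, 38, 38, 38, 40, 94, 119, 115, 116, 122, 122, 118]
228 [75, 75, 76, 79, 89, 111, 116, 121, 127, 121, 124, 125, 91, 121, 121, 117, 120, 118, 117]
240 [74, 76, 73, 73, 71, 72, 78, 131, 139, 144, 142, 123, 68, 118, 117, 116, 116, 115, 115]
252 [53, 28, 12, 68, 70, 71, 76, 76, 131, 134, 131, 128,
[... 321 characters left out ...]
2, 197, 195, 192, 190, 194, 192, 191, 6, 13]
312 [20, 6, 198, 193, 193, 191, 193, 189, 191, 192, 195, 190, 194, 188, 186, 189, 198, 6, 16]
324 [23, 118, 189, 193, 192, 192, 194, 192, 189, 195, 191, 191, 193, 191, 185, 196, 192, 163, 24]
336 [9, 189, 191, 192, 191, 193, 195, 190, 196, 186, 187, 183, 183, 193, 189, 191, 190, 197, 18]
348 [7, 186, 192, 196, 195, 193, 188, 197, 193, 194, 194, 186, 195, 189, 193, 189, 184, 192, 15]
360 [13, 14, 10, 8, 10, 12, 15, 90, 184, 190, 180, 101, 18, 14, 14, 12, 12, 10, 10]
F [-0.22  0.53  0.35] T tool axes [ 0.0126 -0.0114  0.0581] open 0.0469 grip 0.0 z 0.1892
upright far/near top edge rows [[320.0, 248.0], [323.0, 318.0], [319.0, 225.0], [322.0, 298.0]]
```

The float now stands upright between the open fingers: top face at rows 218–296, lower cap side at 180–216. Retreating straight up and measuring float positions.

Request:
drive_tool:
  rows:
    - [[0,0,-0.01],0]
    - [[0,0,-0.02],0]
    - [[0,0,-0.03],0]
    - [[0,0,-0.04],0]
    - [[0,0,-0.02],0]
    - [[0,0,0],0]
    - [[0,0,0],0]
  jaw: 0.35

```text
t: 41.7
tool_pos: [0.4996, 0.1762, 0.3097]
tool_rot: [2.267, 2.174, 0.001]
contact_force: [-0.7, 1.0, -0.4]
opening: 0.0551
grip_force: 0.0
```

```bash
python3 -c "
from h import *
d=shot('wrist','w15.png');floats(d,.057)
print([w2px(d,[x,y,z]).round().tolist() for x,y,z in [(.495,.187,.14),(.51,.202,.137),(.48,.172,.137),(.495,.202,.033)]])
g=cv2.cvtColor(d['image'],cv2.COLOR_BGR2GRAY)
for v in range(160,330,8): print(v,g[v,250:400:8].tolist())
print();t=shot('top','t15.png')
go(.591,-.253,.26,140)
go(.6003,-.0931,.26,106)"
```

```text
px [627. 271.] xy [0.7997 0.0672] LxW [0.0277 0.0718] axis 100.6
[[315.0, 186.0], [336.0, 163.0], [295.0, 207.0], [316.0, 146.0]]
160 [105, 106, 106, 105, 106, 103, 104, 74, 97, 81, 100, 99, 103, 103, 99, 99, 99, 99, 99]
168 [105, 103, 104, 103, 64, 77, 63, 51, 64, 77, 82, 101, 102, 100, 98, 99, 99, 99, 101]
176 [87, 105, 104, 94, 63, 61, 63, 50, 67, 77, 82, 98, 98, 97, 100, 100, 99, 98, 98]
184 [60, 62, 61, 61, 62, 62, 76, 82, 78, 80, 78, 69, 101, 98, 102, 98, 97, 99, 95]
192 [60, 60, 62, 62, 63, 61, 85, 94, 106, 117, 105, 69, 101, 97, 98, 98, 95, 98, 95]
200 [62, 62, 60, 61, 60, 62, 57, 92, 100, 58, 100, 79, 100, 97, 96, 95, 94, 93, 94]
208 [59, 61, 61, 60, 60, 60, 53, 56, 57, 53, 53, 74, 96, 97, 94, 95, 97, 94, 95]
216 [81, 80, 86, 107, 140, 141, 51, 52, 52, 52, 52, 119, 141, 142, 142, 143, 143, 143, 144]
224 [162, 159, 161, 165, 165, 153, 161, 163, 160, 163, 162, 161, 163, 163, 161, 163, 162, 162, 159]
232 [164, 165, 163, 159, 163, 163, 162, 163, 163, 158, 163, 159, 162, 161, 160, 163, 163, 164, 163]
240 [164, 160, 158, 159, 159, 164, 162, 163, 163, 164, 162, 159, 161, 162, 161, 
[... 581 characters left out ...]
 158, 144, 5]
296 [3, 157, 158, 151, 155, 155, 156, 152, 163, 164, 159, 151, 159, 157, 163, 161, 160, 161, 10]
304 [5, 157, 152, 158, 155, 161, 161, 159, 163, 158, 154, 156, 163, 163, 160, 160, 152, 157, 5]
312 [91, 162, 154, 158, 155, 159, 159, 160, 157, 160, 154, 155, 160, 160, 156, 158, 161, 163, 118]
320 [157, 158, 155, 155, 161, 152, 157, 156, 161, 158, 162, 160, 156, 160, 155, 163, 161, 163, 164]
328 [155, 161, 160, 156, 157, 155, 159, 155, 160, 152, 159, 158, 162, 160, 162, 156, 159, 159, 162]

pos [0.4989 0.1761 0.3075] yaw 87.6 q6 0.24 t 41.8 | shift [-0.4248  0.1102  0.0475] turn -0.915
pos [0.4989 0.1761 0.3075] yaw 87.6 q6 0.24 t 41.8 | shift [-0.2647  0.1128  0.0474] turn -0.321
```

Float 1 stands at about (.497,.18). On to float A.

Request:
drive_tool:
  rows:
    - [[-0.03,0.013,0],0]
    - [[-0.04,0.017,0],0]
    - [[-0.04,0.017,0],0]
    - [[-0.04,0.017,0],0]
    - [[-0.04,0.017,0],0]
    - [[-0.04,0.017,0],0]
    - [[-0.035,0.015,0.02],-0.1]
    - [[0,0,0.02],-0.11]
    - [[0,0,0.02],-0.11]
    - [[0,0,0.02],0]

```text
t: 42.8
tool_pos: [0.6004, -0.0936, 0.226]
tool_rot: [-1.889, -2.506, 0.002]
contact_force: [-0.4, -0.0, 0.2]
opening: 0.0559
grip_force: 0.0
```

Request:
drive_tool:
  rows:
    - [[-0.04,0,0],0]
    - [[0,0,0],0]
    - [[0,0,0],0]
    - [[0,0,0],0]

```text
t: 43.2
tool_pos: [0.6119, -0.1312, 0.2284]
tool_rot: [-1.891, -2.507, 0.0]
contact_force: [0.1, 1.4, 0.5]
opening: 0.0557
grip_force: 0.0
```

```bash
python3 -c "
from h import *
d=shot('wrist','w16.png');floats(d)
go(.6003-.0019,-.0931+.0067,.0765,106)"
```

```text
px [325. 134.] xy [ 0.6012 -0.089 ] LxW [0.0112 0.0679] axis 108.5
px [630. 200.] xy [ 0.8481 -0.0718] LxW [0.0162 0.0548] axis 119.1
px [271. 324.] xy [ 0.6013 -0.2597] LxW [0.0121 0.0502] axis 138.9
pos [ 0.612  -0.131   0.2288] yaw 106.0 q6 -0.61 t 43.2 | shift [ 0.0465 -0.0007  0.1523] turn -0.001
```

Request:
drive_tool:
  rows:
    - [[0.025,0.001,0.02],0]
    - [[0.025,0,0.035],0]
    - [[0,0,0.035],-0.04]
    - [[0,0,0.035],0]
    - [[0,0,0.018],0]
    - [[0,0,0.008],0]
    - [[0,0,0.001],0]
    - [[0,0,0],0]
    - [[0,0,0],0]

```text
t: 44.15
tool_pos: [0.6008, -0.0836, 0.0791]
tool_rot: [1.84, 2.543, 0.002]
contact_force: [-0.2, 0.4, 0.1]
opening: 0.0553
grip_force: 0.0
```

Request:
drive_tool:
  rows:
    - [[0,0,0],0]
    - [[0,0,0],0]
    - [[0,0,0],0]
    - [[0,0,0],0]
    - [[0,0,0],0]
    - [[0,0,0],0]
    - [[0,0,0],0]
  jaw: 1

```text
t: 44.85
tool_pos: [0.6, -0.0836, 0.0783]
tool_rot: [1.842, 2.544, 0.0]
contact_force: [-2.7, 1.0, 5.1]
opening: 0.0232
grip_force: 19.7
```

Request:
drive_tool:
  rows:
    - [[0,0,-0.01],0]
    - [[0,0,-0.03],0]
    - [[0,0,-0.04],0]
    - [[0,0,-0.04],0]
    - [[0,0,-0.01],0]
    - [[0,0,0],0]
    - [[0,0,0],0]
    - [[0,0,0],0]
    - [[0,0,0],0]

```text
t: 45.75
tool_pos: [0.5984, -0.0831, 0.2045]
tool_rot: [-1.839, -2.542, 0.002]
contact_force: [0.7, -0.2, -3.0]
opening: 0.0229
grip_force: 19.9
```

```bash
python3 -c "
from h import *
avg(5)
go(*plate(0,.01),.26,87.65)"
```

```text
avg F [ 0.31  0.03 -2.66] T [-0.013  0.075 -0.002] grip 19.917041659355164 open 0.022966586631968794 z 0.20633647123361662
pos [ 0.5994 -0.0833  0.2066] yaw 108.2 q6 -0.58 t 46.0 | shift [ 0.3576  0.015  -0.0532] turn 0.359
```

Request:
drive_tool:
  rows:
    - [[0,0,-0.025],0]
    - [[0.02,0.001,-0.028],0]
    - [[0.043,0.0015,0],0]
    - [[0.043,0.0015,0],0]
    - [[0.043,0.0015,0],0]
    - [[0.043,0.0015,0],0]
    - [[0.043,0.002,0],0]
    - [[0.043,0.002,0],0]
    - [[0.043,0.002,0],0]
    - [[0.037,0.002,0],0]

```text
t: 47.0
tool_pos: [0.501, 0.2633, 0.2605]
tool_rot: [1.841, 2.546, 0.001]
contact_force: [1.5, -0.5, -2.5]
opening: 0.0232
grip_force: 20.0
```

Request:
drive_tool:
  rows:
    - [[0,0,0],0.12]
    - [[0,0,0],0.12]
    - [[0,0,0],0.12]
    - [[0,0,0],0]
    - [[0,0,0],0]
  jaw: 0.74

```text
t: 47.5
tool_pos: [0.5019, 0.2614, 0.2602]
tool_rot: [2.265, 2.177, 0.0]
contact_force: [0.5, -0.2, -1.9]
opening: 0.0231
grip_force: 20.1
```

```bash
python3 -c "
from h import *
avg(2)
go(*plate(0,.02),.22,87.65)"
```

```text
avg F [-0.12  0.1  -1.81] T [ 0.006  0.093 -0.01 ] grip 20.060056149959564 open 0.022990479605825953 z 0.2602635136224062
pos [0.502  0.2613 0.2603] yaw 87.7 q6 0.39 t 47.6 | shift [ 0.0097 -0.      0.0403] turn 0.000
```

Request:
drive_tool:
  rows:
    - [[0.015,0,0.02],0]
    - [[0.015,0,0.03],0]
    - [[0,0,0.025],0]
    - [[0,0,0.01],0]
    - [[0,0,0],0]
    - [[0,0,0],0]

```text
t: 48.2
tool_pos: [0.5038, 0.2913, 0.1764]
tool_rot: [2.267, 2.174, 0.002]
contact_force: [-0.2, 0.5, -2.0]
opening: 0.0229
grip_force: 20.0
```

Request:
drive_tool:
  rows:
    - [[0,0,0],0]
    - [[0,0,0],0]
    - [[0,0,0],0]
    - [[0,0,0],0]
    - [[0,0,0],0]
    - [[0,0,0],0]
  jaw: 0.7225

```text
t: 48.8
tool_pos: [0.5031, 0.2913, 0.1752]
tool_rot: [2.268, 2.174, 0.0]
contact_force: [0.1, 0.1, -1.9]
opening: 0.0237
grip_force: 4.3
```

```bash
python3 -c "
from h import *
d=avg(4);capfar(d,pivot=.0635)"
```

```text
avg F [-0.28 -0.01 -1.97] T [-0.011  0.036  0.011] grip 4.311668956652284 open 0.023790493377842295 z 0.1751550654875785
-10 [[323.0, 324.0], [323.0, 395.0]]
0 [[323.0, 295.0], [323.0, 383.0]]
10 [[323.0, 265.0], [323.0, 366.0]]
20 [[323.0, 236.0], [323.0, 342.0]]
30 [[323.0, 210.0], [323.0, 315.0]]
45 [[323.0, 180.0], [323.0, 270.0]]
{130: 127, 136: 126, 142: 126, 148: 127, 154: 127, 160: 126, 166: 125, 172: 125, 178: 123, 184: 90, 190: 96, 196: 97, 202: 100, 208: 102, 214: 105, 220: 107, 226: 110, 232: 112, 238: 117, 244: 122, 250: 126, 256: 131, 262: 135, 268: 90, 274: 57, 280: 94, 286: 94, 292: 112, 298: 115, 304: 120, 310: 120, 316: 120, 322: 121, 328: 122, 334: 122, 340: 121, 346: 44, 352: 42, 358: 95, 364: 13, 370: 10, 376: 12, 382: 11, 388: 11, 394: 11}
```

Tilt is about 45° (cap at rows 182–270). Slackening slightly with small shakes.

Request:
drive_tool:
  rows:
    - [[0.004,0,0],0]
    - [[-0.004,0,0],0]
    - [[0.004,0,0],0]
    - [[-0.004,0,0],0]
    - [[0,0,0],0]
    - [[0,0,0],0]
  jaw: 0.722

```text
t: 49.6
tool_pos: [0.5031, 0.2912, 0.1752]
tool_rot: [-2.268, -2.174, 0.0]
contact_force: [-0.3, 0.0, -3.0]
opening: 0.0239
grip_force: 3.7
```

```bash
cat >> h.py <<'E'
def tilt(d,pivot=.0635,s=.048,lo=150):
    "tilt of top toward +x tool, from first strong edge down the centre column"
    o=ctrl.get_obs();R=Rot.from_rotvec(o['tool_rot']).as_matrix();p=np.array(o['tool_pos'])
    g=cv2.GaussianBlur(cv2.cvtColor(d['image'],cv2.COLOR_BGR2GRAY)[:,312:330].mean(1),(1,5),0).ravel()
    e=np.abs(g[4:]-g[:-4]);r=[v+2 for v in range(lo,350) if e[v]>12 and e[v]==e[max(0,v-4):v+5].max()]
    def row(ph):
        a=np.radians(ph);x=np.array([0,0,pivot])+np.array([np.sin(a),0,-np.cos(a)])*(s-.003)+np.array([np.cos(a),0,np.sin(a)])*.015
        return w2px(d,p+R@x)[1]
    A=np.arange(-15,90,1.);rows=np.array([row(a) for a in A])
    print('edges',r,'tilts',[float(A[np.argmin(abs(rows-v))]) for v in r])
E
python3 -c "
from h import *
d=avg(3);tilt(d)"
```

```text
avg F [-0.5  -0.18 -2.86] T [-0.01   0.058 -0.003] grip 3.686045240610838 open 0.023814831526431303 z 0.17523203695526388
edges [181, 267, 273, 279, 286, 298, 344] tilts [45.0, 9.0, 7.0, 5.0, 3.0, -1.0, -15.0]
```

Request:
drive_tool:
  rows:
    - [[0,0,0],0]
    - [[0,0,0],0]
    - [[0,0,0],0]
    - [[0,0,0],0]
    - [[0,0,0],0]
  jaw: 0.7217

```text
t: 50.25
tool_pos: [0.5031, 0.2913, 0.1752]
tool_rot: [2.268, 2.174, -0.0]
contact_force: [-1.0, 0.2, -2.3]
opening: 0.0238
grip_force: 3.3
```

```bash
python3 -c "
from h import *
d=avg(3);tilt(d)"
```

```text
avg F [-0.5   0.23 -2.  ] T [ 0.003  0.037 -0.026] grip 3.330042567104101 open 0.023261540216376154 z 0.17521385648731386
edges [181, 267, 273, 279, 286, 298, 344] tilts [45.0, 9.0, 7.0, 5.0, 3.0, -1.0, -15.0]
```

```bash
python3 -c "
from h import *
a=cv2.imread('pics/w12.png',0);b=cv2.cvtColor(shot('wrist','w17.png')['image'],cv2.COLOR_BGR2GRAY)
for n,g in(('old',a),('new',b)):
  print(n)
  for v in range(160,372,10): print(v,g[v,266:380:6].tolist())"
```

```text
old
160 [93, 129, 127, 126, 127, 126, 128, 128, 129, 128, 127, 126, 129, 129, 129, 128, 129, 128, 128]
170 [75, 77, 77, 78, 77, 78, 129, 129, 128, 125, 127, 129, 129, 128, 130, 130, 129, 130, 128]
180 [78, 77, 77, 77, 75, 75, 123, 125, 124, 122, 124, 125, 126, 126, 126, 126, 123, 125, 126]
190 [77, 77, 88, 109, 110, 108, 98, 96, 97, 98, 98, 99, 98, 101, 109, 110, 109, 90, 124]
200 [78, 77, 90, 110, 98, 99, 99, 101, 101, 102, 102, 103, 103, 102, 104, 105, 111, 91, 122]
210 [76, 76, 93, 100, 102, 101, 102, 102, 105, 104, 105, 106, 106, 106, 107, 106, 104, 95, 121]
220 [75, 76, 95, 103, 104, 105, 106, 107, 109, 110, 110, 110, 111, 110, 110, 109, 108, 97, 123]
230 [77, 75, 100, 106, 107, 108, 110, 111, 111, 114, 114, 115, 116, 115, 115, 113, 113, 99, 122]
240 [78, 76, 102, 108, 109, 110, 113, 115, 118, 123, 124, 126, 125, 123, 121, 118, 116, 101, 121]
250 [77, 72, 68, 71, 88, 117, 119, 121, 125, 131, 134, 137, 137, 133, 131, 123, 115, 105, 121]
260 [15, 31, 69, 70, 69, 73, 79, 81, 131, 137, 139, 141, 144, 142, 114, 115, 115, 107, 15]
270 [12, 55, 70, 70, 71, 71, 70, 70, 70, 70, 87, 114, 
[... 2204 characters left out ...]
]
300 [13, 13, 10, 26, 5, 123, 123, 120, 120, 120, 119, 122, 120, 118, 116, 8, 22, 14, 12]
310 [13, 12, 11, 24, 13, 124, 125, 124, 121, 120, 120, 120, 119, 119, 118, 9, 22, 13, 14]
320 [14, 10, 11, 25, 70, 122, 122, 122, 121, 121, 120, 122, 122, 120, 119, 9, 20, 10, 14]
330 [8, 12, 13, 29, 121, 122, 122, 120, 121, 121, 120, 120, 122, 120, 120, 56, 46, 10, 12]
340 [9, 14, 14, 124, 123, 122, 122, 122, 122, 122, 121, 120, 119, 120, 119, 117, 117, 12, 11]
350 [12, 14, 16, 119, 123, 109, 46, 40, 41, 42, 41, 41, 39, 53, 119, 119, 118, 14, 14]
360 [13, 12, 12, 14, 15, 14, 21, 68, 109, 113, 113, 108, 59, 17, 14, 12, 13, 12, 11]
370 [14, 11, 12, 8, 12, 9, 10, 11, 13, 8, 8, 9, 9, 10, 12, 9, 9, 13, 10]
```

The images at this and the earlier pinch are the same. The 30 mm cap can't pass between the fingers, so the swing stops at about 45°. I need to pinch the light *cap* instead, so the float can hang freely beneath it. I'll lay this float down and regrip its light cap (+x end).

Request:
drive_tool:
  rows:
    - [[0,0,0.01],0]
    - [[0,0,0.01],0]
    - [[0,0,0.01],0]
    - [[0,0,0.01],0]
    - [[0,0,0.01],0]
    - [[0,0,0.008],0]
    - [[0,0,0.004],0]
    - [[0,0,0],0]
    - [[0,0,0],0]

```text
t: 51.35
tool_pos: [0.5049, 0.2947, 0.1169]
tool_rot: [-2.266, -2.172, -0.014]
contact_force: [-3.6, 9.6, 14.0]
opening: 0.024
grip_force: 11.8
```

Request:
drive_tool:
  rows:
    - [[0,0,0],0]
    - [[0,0,0],0]
    - [[0,0,0],0]
    - [[0,0,0],0]
    - [[0,0,-0.02],0]
    - [[0,0,-0.03],0]
    - [[-0.03,0,-0.04],0]
    - [[-0.03,0,-0.03],0]
    - [[0,0,0],0]
    - [[0,0,0],0]
  jaw: 0.35

```text
t: 52.35
tool_pos: [0.5009, 0.2308, 0.2337]
tool_rot: [2.269, 2.172, 0.002]
contact_force: [-0.1, -0.1, -0.8]
opening: 0.0551
grip_force: 0.0
```

```bash
python3 -c "
from h import *
d=shot('wrist','w18.png');floats(d,.057)
go(.5015,.3,.107,87.65)"
```

```text
px [325.  61.] xy [0.5069 0.323 ] LxW [0.011  0.0752] axis 88.2
pos [0.5002 0.2311 0.2322] yaw 87.6 q6 0.34 t 52.4 | shift [ 0.0689 -0.0014  0.1252] turn -0.002
```

```bash
python3 -c "
from h import *
go(.5083,.367,.108,87.65)"
```

```text
pos [0.5002 0.2311 0.2322] yaw 87.6 q6 0.34 t 52.4 | shift [0.1361 0.0025 0.1241] turn -0.002
```

Request:
drive_tool:
  rows:
    - [[0.04,0.001,0],0]
    - [[0.04,0.001,0],0]
    - [[0.04,0.0005,0],0]
    - [[0.016,0,0.03],0]
    - [[0,0,0.04],0]
    - [[0,0,0.03],0]
    - [[0,0,0.018],0]
    - [[0,0,0.006],0]
    - [[0,0,0],0]
    - [[0,0,0],0]

```text
t: 53.4
tool_pos: [0.5098, 0.3676, 0.1108]
tool_rot: [2.267, 2.174, 0.004]
contact_force: [0.7, 0.1, 1.5]
opening: 0.0556
grip_force: 0.0
```

Request:
drive_tool:
  rows:
    - [[0,0,0],0]
    - [[0,0,0],0]
    - [[0,0,0],0]
    - [[0,0,0],0]
    - [[0,0,0],0]
    - [[0,0,0],0]
  jaw: 1

```text
t: 54.0
tool_pos: [0.5097, 0.3677, 0.1113]
tool_rot: [2.268, 2.174, 0.004]
contact_force: [-1.7, -0.1, 5.0]
opening: 0.0295
grip_force: 20.8
```

Request:
drive_tool:
  rows:
    - [[0,0,-0.005],0]
    - [[0,0,-0.01],0]
    - [[0,0,-0.02],0]
    - [[0,0,-0.03],0]
    - [[0,0,-0.03],0]
    - [[0,0,-0.02],0]
    - [[0,0,-0.005],0]
    - [[0,0,0],0]
    - [[0,0,0],0]

```text
t: 54.9
tool_pos: [0.5081, 0.3667, 0.2274]
tool_rot: [-2.267, -2.174, 0.004]
contact_force: [-0.1, -0.9, -2.3]
opening: 0.0295
grip_force: 20.1
```

```bash
python3 -c "
from h import *
avg(4)
go(*plate(0,.02),.22,87.65)"
```

```text
avg F [-0.44 -0.31 -2.67] T [-0.018  0.169  0.014] grip 20.11876255273819 open 0.029400348859776024 z 0.22707402189348264
pos [0.5082 0.3668 0.2274] yaw 87.6 q6 0.55 t 55.1 | shift [-0.096  -0.0019  0.0075] turn -0.001
```

Gripping the cap, τ=0.17 Nm. Moving back and slackening to swing.

Request:
drive_tool:
  rows:
    - [[-0.015,0,0],0]
    - [[-0.02,-0.001,0],0]
    - [[-0.005,0,0],0]
    - [[0,0,0],0]
    - [[0,0,0],0]
    - [[0,0,0],0]
  jaw: 0.68

```text
t: 55.7
tool_pos: [0.5062, 0.3276, 0.2293]
tool_rot: [-2.267, -2.175, -0.001]
contact_force: [-0.6, -0.0, -2.7]
opening: 0.0294
grip_force: 20.2
```

Request:
drive_tool:
  rows:
    - [[0,0,0],0]
    - [[0,0,0],0]
  jaw: 0.66

```text
t: 55.9
tool_pos: [0.5061, 0.3276, 0.2292]
tool_rot: [-2.267, -2.175, -0.0]
contact_force: [-0.8, -0.2, -2.1]
opening: 0.0294
grip_force: 20.2
```

Request:
drive_tool:
  rows:
    - [[0,0,0],0]
    - [[0,0,0],0]
  jaw: 0.655

```text
t: 56.1
tool_pos: [0.5061, 0.3274, 0.2292]
tool_rot: [-2.267, -2.175, 0.0]
contact_force: [-0.0, 0.8, -2.6]
opening: 0.0293
grip_force: 20.0
```

Request:
drive_tool:
  rows:
    - [[0,0,0],0]
    - [[0,0,0],0]
  jaw: 0.652

```text
t: 56.3
tool_pos: [0.5062, 0.3271, 0.2293]
tool_rot: [2.267, 2.174, -0.0]
contact_force: [-0.8, -1.3, -3.1]
opening: 0.0296
grip_force: 9.8
```

Request:
drive_tool:
  rows:
    - [[0,0,0],0]
    - [[0,0,0],0]
  jaw: 0.6505

```text
t: 56.5
tool_pos: [0.506, 0.3274, 0.229]
tool_rot: [-2.267, -2.174, -0.0]
contact_force: [-0.6, 1.7, -2.7]
opening: 0.0298
grip_force: 4.1
```

```bash
python3 -c "
from h import *
avg(3)"
```

```text
avg F [ 0.03  1.11 -2.25] T [-0.014  0.119  0.014] grip 3.981349691748619 open 0.029861284876770706 z 0.22933238538297704
```

Request:
drive_tool:
  rows:
    - [[0,0,0],0]
    - [[0,0,0],0]
    - [[0,0,0],0]
    - [[0,0,0],0]
    - [[0,0,0],0]
    - [[0,0,0],0]

```text
t: 57.25
tool_pos: [0.5061, 0.3273, 0.2292]
tool_rot: [-2.268, -2.174, 0.0]
contact_force: [0.0, -0.7, -2.9]
opening: 0.0298
grip_force: 3.2
```

```bash
python3 -c "
from h import *
d=avg(6);cv2.imwrite('pics/w19.png',d['image']);tilt(d,pivot=.066,s=.010,lo=200)"
```

```text
avg F [ 0.12 -0.23 -2.87] T [ 0.002  0.026 -0.02 ] grip 3.235563263297081 open 0.030104123031926125 z 0.2291802902351669
edges [214, 244, 282, 338, 349] tilts [45.0, -7.0, -15.0, -15.0, -15.0]
```

Torque is down to about 0.02 Nm, so tilt is only ~6°. Tightening, carrying to its place and lowering.

Request:
drive_tool:
  rows:
    - [[0,0,0],0]
    - [[0,0,0],0]
    - [[-0.01,0,0],0]
    - [[-0.018,0,0],0]
    - [[-0.018,0,0],0]
    - [[-0.01,-0.001,0],0]
    - [[0,0,0.01],0]
    - [[0,0,0.01],0]
    - [[0,0,0.006],0]
    - [[0,0,0],0]
  jaw: 1

```text
t: 58.55
tool_pos: [0.503, 0.2719, 0.2032]
tool_rot: [-2.267, -2.175, -0.0]
contact_force: [-0.3, -0.2, 1.3]
opening: 0.029
grip_force: 22.9
```

Request:
drive_tool:
  rows:
    - [[0,0,0.002],0]
    - [[0,0,0],0]
    - [[0,0,0],0]

```text
t: 58.85
tool_pos: [0.5034, 0.2723, 0.2031]
tool_rot: [2.267, 2.175, 0.003]
contact_force: [-2.2, -0.2, 7.3]
opening: 0.029
grip_force: 23.5
```

Request:
drive_tool:
  rows:
    - [[0,0,0.0015],0]
    - [[0,0,0],0]
    - [[0,0,0],0]

```text
t: 59.15
tool_pos: [0.5038, 0.2725, 0.2029]
tool_rot: [2.266, 2.175, 0.005]
contact_force: [-2.8, -0.5, 10.5]
opening: 0.0288
grip_force: 24.0
```

```bash
python3 -c "
from h import *
d=avg(3)"
```

```text
avg F [-2.56 -0.62 11.15] T [ 0.816 -0.129  0.005] grip 24.029613733291626 open 0.02890501095294142 z 0.202890900611908
```

Request:
drive_tool:
  rows:
    - [[0,0,-0.0025],0]
    - [[0,0,-0.0007],0]
    - [[0,0,0],0]

```text
t: 59.6
tool_pos: [0.5031, 0.2717, 0.2031]
tool_rot: [2.267, 2.174, 0.002]
contact_force: [-0.4, 0.4, 1.7]
opening: 0.029
grip_force: 23.2
```

```bash
python3 -c "
from h import *
d=avg(3)"
```

```text
avg F [0.14 0.5  2.45] T [-0.081  0.006 -0.038] grip 23.17176640033722 open 0.029091109438695334 z 0.20309808892520226
```

Request:
drive_tool:
  rows:
    - [[0,0,0],0]
    - [[0,0,0],0]
    - [[0,0,0],0]
    - [[0,0,0],0]
    - [[0,0,0],0]
    - [[0,0,-0.01],0]
    - [[0,0,-0.02],0]
    - [[0,0,-0.03],0]
    - [[0,0,-0.03],0]
    - [[0,0,0],0]
  jaw: 0.45

```text
t: 60.75
tool_pos: [0.5049, 0.2721, 0.2997]
tool_rot: [2.265, 2.171, 0.016]
contact_force: [0.5, 0.1, 0.7]
opening: 0.0469
grip_force: 0.0
```

```bash
python3 -c "
from h import *
d=avg(2);cv2.imwrite('pics/w20.png',d['image']);floats(d,.057)
print('expected top corners+base',[w2px(d,[x,y,z]).round().tolist() for x,y,z in [(.518,.287,.137),(.488,.257,.137),(.503,.287,.033)]])
g=cv2.cvtColor(d['image'],cv2.COLOR_BGR2GRAY)
for v in range(140,330,10): print(v,g[v,258:396:7].tolist())"
```

```text
avg F [ 0.33 -0.21  0.43] T [-0.007 -0.015  0.011] grip 0.0 open 0.04685692642307334 z 0.29687265767376286
expected top corners+base [[341.0, 183.0], [299.0, 227.0], [319.0, 159.0]]
140 [111, 109, 109, 112, 112, 109, 111, 112, 111, 112, 110, 111, 112, 111, 113, 113, 111, 112, 112, 114]
150 [109, 110, 112, 111, 108, 111, 111, 113, 111, 112, 110, 109, 111, 110, 111, 110, 110, 110, 110, 110]
160 [109, 108, 110, 111, 111, 109, 109, 110, 111, 110, 109, 111, 110, 109, 110, 110, 109, 111, 111, 111]
170 [109, 109, 109, 92, 109, 109, 97, 100, 99, 101, 103, 93, 112, 111, 110, 109, 110, 110, 109, 111]
180 [109, 111, 110, 66, 65, 67, 64, 66, 62, 64, 78, 93, 109, 107, 107, 108, 107, 108, 109, 107]
190 [66, 67, 67, 67, 66, 67, 115, 110, 106, 113, 102, 122, 107, 108, 108, 108, 105, 108, 106, 105]
200 [67, 68, 67, 66, 67, 66, 109, 105, 117, 128, 129, 114, 108, 109, 106, 107, 108, 107, 107, 105]
210 [67, 66, 66, 72, 66, 65, 60, 63, 64, 65, 61, 58, 108, 106, 106, 106, 105, 106, 106, 105]
220 [66, 109, 111, 111, 110, 110, 65, 60, 60, 59, 59, 63, 107, 107, 107, 105, 104, 105, 106, 104]
230 [110, 111, 10
[... 223 characters left out ...]
, 107, 72, 73, 56, 55, 105, 104, 105, 106, 104, 102, 85, 6, 54]
260 [11, 6, 108, 69, 66, 67, 65, 104, 74, 74, 105, 90, 105, 105, 104, 103, 102, 56, 4, 45]
270 [5, 5, 112, 67, 67, 67, 65, 63, 66, 74, 82, 86, 102, 101, 106, 105, 103, 36, 7, 8]
280 [4, 4, 110, 66, 66, 67, 67, 62, 66, 75, 81, 95, 107, 105, 104, 103, 103, 22, 8, 10]
290 [6, 3, 108, 109, 108, 111, 109, 66, 65, 64, 63, 104, 105, 105, 101, 100, 99, 53, 2, 9]
300 [7, 36, 55, 64, 63, 64, 53, 34, 33, 34, 35, 38, 63, 67, 67, 67, 65, 67, 5, 6]
310 [5, 143, 141, 142, 144, 143, 80, 102, 99, 122, 92, 102, 136, 135, 136, 134, 136, 137, 18, 5]
320 [39, 169, 175, 176, 177, 175, 94, 101, 104, 109, 107, 104, 175, 176, 178, 174, 175, 178, 174, 8]
```

Float 2 stands upright: cap top at rows 184–225, as predicted. Now float B, pinching a cap directly.

```bash
python3 -c "
from h import *
go(.622,-.28,.23,140)"
```

```text
pos [0.5032 0.2715 0.2945] yaw 87.6 q6 0.41 t 60.9 | shift [-0.5461  0.1417  0.0642] turn -0.915
```

Request:
drive_tool:
  rows:
    - [[-0.03,0.008,0],0]
    - [[-0.045,0.012,0],0]
    - [[-0.045,0.012,0],0]
    - [[-0.045,0.012,0],0]
    - [[-0.045,0.012,0],0]
    - [[-0.045,0.012,0],0]
    - [[-0.045,0.012,0],0]
    - [[-0.045,0.012,0],0]
    - [[-0.045,0.012,0],0]
    - [[-0.045,0.012,0],0]
  jaw: 0.35

```text
t: 61.85
tool_pos: [0.5998, -0.1698, 0.2908]
tool_rot: [-2.266, -2.172, 0.002]
contact_force: [0.8, 1.1, 0.0]
opening: 0.0558
grip_force: 0.0
```

Request:
drive_tool:
  rows:
    - [[-0.045,0.012,0],0]
    - [[-0.045,0.012,0.02],0]
    - [[-0.021,0.002,0.02],-0.14]
    - [[0,0,0.02],-0.14]
    - [[0,0,0],-0.14]
    - [[0,0,0],-0.14]
    - [[0,0,0],-0.14]
    - [[0,0,0],-0.14]
    - [[0,0,0],-0.07]
    - [[0,0,0],0]

```text
t: 62.85
tool_pos: [0.6208, -0.2791, 0.231]
tool_rot: [-1.081, -2.946, -0.001]
contact_force: [-0.0, 0.3, 0.4]
opening: 0.0555
grip_force: 0.0
```

Request:
drive_tool:
  rows:
    - [[0,0,0],0]
    - [[0,0,0],0]

```text
t: 63.05
tool_pos: [0.6213, -0.2794, 0.2324]
tool_rot: [-1.082, -2.948, -0.0]
contact_force: [-0.1, 0.4, -0.6]
opening: 0.0553
grip_force: 0.0
```

```bash
python3 -c "
from h import *
d=shot('wrist','w21.png');floats(d)
go(.5566,-.2251,.0775,140)"
```

```text
px [365. 307.] xy [ 0.7263 -0.3204] LxW [0.0314 0.0606] axis 66.9
px [284. 335.] xy [ 0.7012 -0.3933] LxW [0.0084 0.0759] axis 68.8
pos [ 0.6214 -0.2794  0.2326] yaw 139.7 q6 -1.40 t 63.1 | shift [ 0.0845 -0.0005  0.1552] turn -0.005
```

```bash
python3 -c "
from h import *
d=shot('wrist')
im=d['image'];h=cv2.cvtColor(im,cv2.COLOR_BGR2HSV)
print('expected px',w2px(d,[.591,-.254,.027]))
m=((h[...,1]<25)&(h[...,2]>110)).astype(np.uint8)
n,l,s,c=cv2.connectedComponentsWithStats(m)
print([(s[i].tolist(),px2w(d,*c[i],.025)[:2].round(3).tolist()) for i in range(1,n) if s[i,4]>100])
for v in range(60,260,16): print(v,[tuple(im[v,u].tolist()) for u in range(240,410,24)])
t=shot('top');print('top');floats(t)
t0=cv2.imread('pics/top0.png');df=cv2.absdiff(t0,t['image']).max(2)[120:230,310:420]
n,l,s,c=cv2.connectedComponentsWithStats((df>35).astype(np.uint8))
print([(s[i].tolist()) for i in range(1,n) if s[i,4]>8])
"
```

```text
expected px [322.52328575 139.35746849]
[([63, 0, 17, 21, 157], [0.408, -0.332]), ([119, 0, 15, 16, 114], [0.43, -0.3]), ([569, 7, 30, 23, 222], [0.644, -0.056]), ([569, 42, 20, 29, 158], [0.666, -0.072]), ([331, 45, 13, 16, 111], [0.55, -0.205]), ([345, 44, 31, 30, 313], [0.563, -0.195]), ([68, 49, 23, 22, 135], [0.431, -0.354]), ([602, 54, 11, 19, 108], [0.684, -0.059]), ([303, 71, 37, 16, 552], [0.556, -0.226]), ([385, 71, 21, 20, 140], [0.593, -0.184]), ([364, 80, 19, 29, 222], [0.59, -0.204]), ([355, 87, 18, 38, 173], [0.592, -0.216]), ([315, 89, 16, 35, 522], [0.572, -0.238]), ([403, 90, 21, 35, 155], [0.618, -0.186]), ([377, 109, 24, 18, 210], [0.61, -0.205]), ([407, 130, 27, 17, 223], [0.638, -0.196]), ([383, 133, 16, 17, 122], [0.626, -0.214]), ([363, 139, 42, 40, 570], [0.636, -0.227]), ([317, 166, 15, 23, 277], [0.615, -0.273]), ([356, 169, 19, 33, 185], [0.64, -0.251]), ([444, 168, 17, 20, 114], [0.681, -0.196]), ([577, 169, 21, 17, 139], [0.749, -0.114]), ([345, 180, 15, 12, 101], [0.634, -0.261]), ([430, 187, 14, 20, 119], [0.685, -0.214]), ([306, 191, 34, 13, 401], [0.
[... 2526 characters left out ...]
290.] xy [0.1458 0.583 ] LxW [0.0308 0.0568] axis 55.9
px [141. 301.] xy [0.1127 0.5256] LxW [0.0309 0.0495] axis -146.4
px [503. 322.] xy [ 0.0611 -0.5886] LxW [0.0107 0.0475] axis 103.6
px [ 68. 328.] xy [0.0294 0.7489] LxW [0.0248 0.0709] axis 80.9
px [429. 332.] xy [ 0.0297 -0.3603] LxW [0.0124 0.0455] axis 57.8
px [516. 334.] xy [ 0.0246 -0.6274] LxW [0.0135 0.0462] axis 110.4
px [548. 359.] xy [-0.0483 -0.7222] LxW [0.016  0.0587] axis 130.2
px [431. 374.] xy [-0.0954 -0.3659] LxW [0.0165 0.0516] axis -144.4
px [163. 390.] xy [-0.1509  0.4487] LxW [0.0241 0.0702] axis 155.1
px [493. 396.] xy [-0.1587 -0.5521] LxW [0.0189 0.0484] axis 91.5
[[27, 0, 83, 110, 5455], [15, 18, 35, 21, 253]]
```

Float B is where it was, only in the gripper's shadow: caps at (322,79) → (.556,-.226) and (323,197) → (.627,-.283). Pinching the +x cap.

Request:
drive_tool:
  rows:
    - [[0.04,0,0],0]
    - [[0.044,-0.0005,0.02],0]
    - [[0,0,0.04],0]
    - [[0,0,0.04],0]
    - [[0,0,0.03],0]
    - [[0,0,0.018],0]
    - [[0,0,0.006],0]
    - [[0,0,0],0]
    - [[0,0,0],0]

```text
t: 64.1
tool_pos: [0.5581, -0.2261, 0.0806]
tool_rot: [1.081, 2.947, -0.001]
contact_force: [0.7, -0.2, 0.1]
opening: 0.0554
grip_force: 0.0
```

Request:
drive_tool:
  rows:
    - [[0,0,0],0]
    - [[0,0,0],0]
    - [[0,0,0],0]
    - [[0,0,0],0]
    - [[0,0,0],0]
    - [[0,0,0],0]
  jaw: 1

```text
t: 64.7
tool_pos: [0.5581, -0.2262, 0.0809]
tool_rot: [1.08, 2.947, -0.001]
contact_force: [-1.7, -0.4, 6.8]
opening: 0.0296
grip_force: 20.5
```

Request:
drive_tool:
  rows:
    - [[0,0,-0.005],0]
    - [[0,0,-0.01],0]
    - [[0,0,-0.02],0]
    - [[0,0,-0.03],0]
    - [[0,0,-0.02],0]
    - [[0,0,0],0]
    - [[0,0,0],0]
    - [[0,0,0],0]

```text
t: 65.5
tool_pos: [0.5561, -0.225, 0.1622]
tool_rot: [-1.08, -2.946, -0.001]
contact_force: [-1.0, -0.5, -2.1]
opening: 0.0298
grip_force: 20.1
```

```bash
python3 -c "
from h import *
avg(4)
go(*plate(0,.085),.27,87.65)"
```

```text
avg F [-0.45 -0.29 -1.89] T [-0.006  0.151 -0.007] grip 20.11513978242874 open 0.029897384563975244 z 0.16230411533633932
pos [ 0.5566 -0.2253  0.1626] yaw 139.7 q6 -1.38 t 65.7 | shift [ 0.4024  0.3948 -0.1065] turn 0.909
```

Light cap it is (τ=0.15 at 1.9 N). Raising and swinging it here.

Request:
drive_tool:
  rows:
    - [[0,0,-0.02],0]
    - [[0,0,-0.025],0]
    - [[0,0,-0.005],0]
    - [[0,0,0],0]
    - [[0,0,0],0]
  jaw: 0.66

```text
t: 66.2
tool_pos: [0.5567, -0.2253, 0.2127]
tool_rot: [-1.081, -2.948, -0.001]
contact_force: [-0.1, 0.0, -2.1]
opening: 0.0294
grip_force: 20.2
```

Request:
drive_tool:
  rows:
    - [[0,0,0],0]
    - [[0,0,0],0]
  jaw: 0.652

```text
t: 66.4
tool_pos: [0.5567, -0.2254, 0.2127]
tool_rot: [-1.081, -2.948, -0.0]
contact_force: [1.2, 0.3, -1.0]
opening: 0.0298
grip_force: 10.5
```

Request:
drive_tool:
  rows:
    - [[0,0,0],0]
    - [[0,0,0],0]
    - [[0,0,0],0]
    - [[0,0,0],0]
    - [[0,0,0],0]
    - [[0,0,0],0]
    - [[0,0,0],0]
    - [[0,0,0],0]
  jaw: 0.6505

```text
t: 67.2
tool_pos: [0.5572, -0.2256, 0.2142]
tool_rot: [1.081, 2.95, -0.0]
contact_force: [0.3, 0.8, -2.4]
opening: 0.03
grip_force: 4.5
```

```bash
python3 -c "
from h import *
avg(6)"
```

```text
avg F [-0.13  0.02 -2.01] T [-0.004  0.001 -0.005] grip 4.4510165601968765 open 0.02973409932407753 z 0.21420094938598716
```

Hanging vertical. Tightening, raising above the standing floats and carrying it over.

Request:
drive_tool:
  rows:
    - [[0,0,0],0]
    - [[0,0,0],0]
    - [[0,0,-0.02],0]
    - [[0,0,-0.035],0]
    - [[0,0,-0.04],0]
    - [[0,0,-0.035],0]
    - [[0.01,0.01,-0.01],0]
    - [[0.025,0.025,0],0]
    - [[0.03,0.03,0],0]
    - [[0.03,0.03,0],0]
  jaw: 1
  grip_force: 30

```text
t: 68.5
tool_pos: [0.5452, -0.0897, 0.3523]
tool_rot: [-1.082, -2.947, -0.001]
contact_force: [-0.1, 0.1, -2.4]
opening: 0.0289
grip_force: 32.9
```

Request:
drive_tool:
  rows:
    - [[0.03,0.03,0],0]
    - [[0.03,0.03,0],0]
    - [[0.03,0.03,0],0]
    - [[0.03,0.03,0],0]
    - [[0.03,0.03,0],0]
    - [[0.03,0.03,0],0]
    - [[0.03,0.03,0],0]
    - [[0.03,0.03,0],0]
    - [[0.03,0.03,0],0]
    - [[0.025,0.02,0],0]

```text
t: 69.5
tool_pos: [0.5067, 0.3229, 0.352]
tool_rot: [-1.078, -2.948, 0.002]
contact_force: [-0.4, 0.2, -2.9]
opening: 0.0291
grip_force: 33.0
```

Request:
drive_tool:
  rows:
    - [[0,0,0],0.13]
    - [[0,0,0],0.13]
    - [[0,0,0],0.13]
    - [[0,0,0],0.13]
    - [[0,0,0],0.13]
    - [[0,0,0],0.13]
    - [[0,0,0],0.129]
    - [[0,0,0],0]
    - [[0,0,0],0]

```text
t: 70.4
tool_pos: [0.5077, 0.3205, 0.3528]
tool_rot: [-2.262, -2.178, 0.003]
contact_force: [0.0, -0.2, -1.6]
opening: 0.0294
grip_force: 32.9
```

```bash
python3 -c "
from h import *
avg(2)
go(*plate(0,.085),.206,87.65)"
```

```text
avg F [ 0.22 -0.2  -2.07] T [-0.035 -0.047 -0.021] grip 32.94685363769531 open 0.02900452160754195 z 0.3531292637161517
pos [0.508  0.3204 0.3534] yaw 87.8 q6 0.48 t 70.5 | shift [ 0.0155 -0.0035  0.1474] turn 0.002
```

Request:
drive_tool:
  rows:
    - [[0.008,-0.002,0.02],0]
    - [[0.0075,-0.0015,0.035],0]
    - [[0,0,0.035],0]
    - [[0,0,0.03],0]
    - [[0,0,0.015],0]
    - [[0,0,0.008],0]
    - [[0,0,0.002],0]
    - [[0,0,0],0]
    - [[0,0,0],0]

```text
t: 71.4
tool_pos: [0.5065, 0.3363, 0.2113]
tool_rot: [2.266, 2.175, 0.005]
contact_force: [0.3, 0.6, -1.9]
opening: 0.0292
grip_force: 32.9
```

```bash
python3 -c "
from h import *
avg(3)"
```

```text
avg F [ 0.04  0.4  -2.05] T [-0.004 -0.027  0.022] grip 32.938050627708435 open 0.02879930105238908 z 0.21084742918980834
```

Request:
drive_tool:
  rows:
    - [[0,0,0.004],0]
    - [[0,0,0.002],0]
    - [[0,0,0],0]

```text
t: 71.85
tool_pos: [0.5052, 0.3357, 0.2024]
tool_rot: [-2.266, -2.175, 0.002]
contact_force: [-1.1, -0.6, -2.2]
opening: 0.0291
grip_force: 32.9
```

Request:
drive_tool:
  rows:
    - [[0,0,0.001],0]
    - [[0,0,0],0]

```text
t: 72.05
tool_pos: [0.5055, 0.3358, 0.2019]
tool_rot: [-2.266, -2.175, 0.001]
contact_force: [0.7, 0.2, -0.9]
opening: 0.0292
grip_force: 32.9
```

Request:
drive_tool:
  rows:
    - [[0,0,0.0007],0]
    - [[0,0,0],0]
    - [[0,0,0],0]

```text
t: 72.35
tool_pos: [0.5056, 0.3359, 0.2015]
tool_rot: [2.267, 2.175, 0.0]
contact_force: [0.1, 0.4, -1.5]
opening: 0.0292
grip_force: 32.9
```

```bash
python3 -c "
from h import *
avg(3)"
```

```text
avg F [ 0.42  0.3  -1.54] T [-0.002 -0.033 -0.005] grip 32.935622334480286 open 0.029269489898262065 z 0.20153795034788047
```

Request:
drive_tool:
  rows:
    - [[0,0,0.001],0]
    - [[0,0,0],0]
    - [[0,0,0],0]

```text
t: 72.8
tool_pos: [0.5055, 0.3358, 0.2004]
tool_rot: [-2.266, -2.175, 0.0]
contact_force: [-0.8, 0.3, -2.6]
opening: 0.0291
grip_force: 32.9
```

```bash
python3 -c "
from h import *
avg(3)"
```

```text
avg F [-0.27 -0.05 -2.23] T [ 0.03  -0.026  0.026] grip 32.93463349342346 open 0.028895479208745658 z 0.20046627127606112
```

Request:
drive_tool:
  rows:
    - [[0,0,0.0012],0]
    - [[0,0,0],0]
    - [[0,0,0],0]

```text
t: 73.25
tool_pos: [0.5056, 0.3359, 0.1992]
tool_rot: [-2.266, -2.175, 0.0]
contact_force: [0.4, -0.9, -1.9]
opening: 0.029
grip_force: 32.9
```

Request:
drive_tool:
  rows:
    - [[0,0,0.001],0]
    - [[0,0,0],0]
    - [[0,0,0],0]

```text
t: 73.55
tool_pos: [0.5056, 0.3358, 0.1982]
tool_rot: [-2.266, -2.175, 0.0]
contact_force: [-0.2, 1.1, -2.1]
opening: 0.0293
grip_force: 32.9
```

Request:
drive_tool:
  rows:
    - [[0,0,0.001],0]
    - [[0,0,0],0]
    - [[0,0,0],0]

```text
t: 73.85
tool_pos: [0.5056, 0.3358, 0.1972]
tool_rot: [-2.266, -2.175, 0.0]
contact_force: [0.0, -0.9, -1.0]
opening: 0.0294
grip_force: 32.9
```

```bash
python3 -c "
from h import *
avg(3)"
```

```text
avg F [-0.4  -0.49 -1.83] T [ 0.021 -0.033  0.021] grip 32.9369992017746 open 0.028776408165571032 z 0.1972905020850155
```

Request:
drive_tool:
  rows:
    - [[0,0,0.0015],0]
    - [[0,0,0],0]
    - [[0,0,0],0]

```text
t: 74.3
tool_pos: [0.5056, 0.3359, 0.1957]
tool_rot: [-2.266, -2.175, 0.0]
contact_force: [0.4, -0.6, -2.7]
opening: 0.029
grip_force: 32.9
```

Request:
drive_tool:
  rows:
    - [[0,0,0.001],0]
    - [[0,0,0],0]
    - [[0,0,0],0]

```text
t: 74.6
tool_pos: [0.5057, 0.336, 0.1955]
tool_rot: [2.266, 2.175, 0.001]
contact_force: [-1.2, -1.4, 3.7]
opening: 0.029
grip_force: 33.5
```

```bash
python3 -c "
from h import *
avg(3)"
```

```text
avg F [-1.46 -1.04  3.82] T [ 0.454 -0.174 -0.057] grip 33.63673388957977 open 0.02907121849113629 z 0.1955687801537297
```

Contact at z=.1955. Easing off slightly, releasing and retreating.

Request:
drive_tool:
  rows:
    - [[0,0,-0.0005],0]
    - [[0,0,0],0]

```text
t: 74.95
tool_pos: [0.5057, 0.3359, 0.1955]
tool_rot: [2.266, 2.175, 0.001]
contact_force: [-1.2, -0.2, 4.0]
opening: 0.0291
grip_force: 33.6
```

Request:
drive_tool:
  rows:
    - [[0,0,0],0]
    - [[0,0,0],0]
    - [[0,0,0],0]
    - [[0,0,0],0]
    - [[0,0,0],0]
    - [[0,0,-0.01],0]
    - [[0,0,-0.02],0]
    - [[0,0,-0.03],0]
    - [[0,0,-0.03],0]
    - [[0,0,0],0]
  jaw: 0.45

```text
t: 75.95
tool_pos: [0.5076, 0.3369, 0.2923]
tool_rot: [2.264, 2.173, 0.017]
contact_force: [0.0, -0.2, 1.0]
opening: 0.0464
grip_force: 0.0
```

Request:
drive_tool:
  rows:
    - [[0,0,-0.03],0]
    - [[-0.03,0.02,-0.03],0]
    - [[-0.04,0.02,0],0]
    - [[-0.04,0.02,0],0]
    - [[-0.04,0.02,0],0]
    - [[-0.04,0.02,0],0]
    - [[-0.04,0.02,0],0]
    - [[-0.04,0.02,0],0]
    - [[-0.04,0.02,0],0]
    - [[-0.04,0.02,0],0]

```text
t: 76.95
tool_pos: [0.6715, -0.023, 0.3449]
tool_rot: [-2.266, -2.175, 0.0]
contact_force: [1.3, 0.7, -0.6]
opening: 0.0468
grip_force: 0.0
```

```bash
python3 -c "
from h import *
t=shot('top','t22.png')['image'];s=shot('scene','s22.png')['image']
a=cv2.resize(t[130:225,160:290],(400,292),interpolation=cv2.INTER_CUBIC)
b=cv2.resize(s[160:270,370:520],(400,293),interpolation=cv2.INTER_CUBIC)
c=cv2.resize(s[140:290,130:370],(400,250))
x=cv2.resize(t[130:225,320:475],(400,250))
cv2.imwrite('pics/m22.png',cv2.convertScaleAbs(np.vstack([np.hstack([a,b[:292]]),np.hstack([x,c])]),alpha=1.4))"
```

```text
(no output)
```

View pics/m22.png

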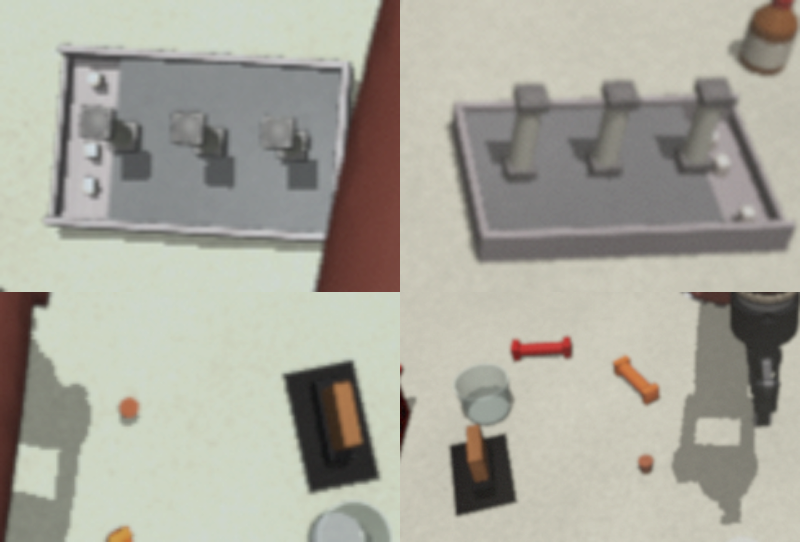

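The view shows all three floats upright on the plate, the three chips in the trough, and the scraper standing on its pad. Red and orange look-alikes are untouched. Handing in.

Request:
drive_tool:
  rows:
    - [[0,0,0],0]
    - [[0,0,0],0]
    - [[0,0,0],0]

```text
t: 77.35
tool_pos: [0.6707, -0.0199, 0.3453]
tool_rot: [-2.265, -2.177, -0.0]
contact_force: [0.1, -0.5, -0.6]
opening: 0.047
grip_force: 0.0
```

```bash
python3 -c "
from station import ctrl
print(ctrl.finish_job())"
```

```text
the job is handed in; nothing more can be done
None
```

Job handed in at 77 s: the three chips are in the trough, the scraper is standing on its pad, and all three floats stand upright, heavy end down, on the plate; one float was dropped or toppled a few times before it stood, and no verdict came back.

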